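Post a dish through the flap of a drop box

ROBOT

A 7-joint arm with a two-finger parallel gripper is mounted at the origin on a cart in front of the work surface, level with it; the furniture and walls round the work are solid. World frame = base frame: x ahead of the robot, y to its left, z up, the work surface at z = 0. Lengths are in m, angles in rad, forces in N, time in s.
With the tool pointing down it reaches from about 0.35 to 0.9 m from the base axis. Payload 8.1 kg.
Tool frame: the origin (TCP) lies midway between the tips of the shut fingers; the grasp point (between the pads) lies 19 mm behind it (bot.grasp_offset is the distance from the TCP to the grasp point, in m); z points along the fingers, y is the line along which they close (so a half turn about z gives the same grasp; the last joint's range is limited). The gripper opens to 92 mm and grips with 3 to 60 N. Pads are 19 mm wide; open, the fingers measure 130 mm over their backs; the gripper's body (75 mm by 190 mm) begins 47 mm behind the grasp point.
Start: joints at [-1.288, 0.434, 0.025, 1.573, -0.012, 1.134, -0.075], TCP at [0.235, 0.579, 0.227] pointing down, gripper open.
Joint ranges: [-2.62, 2.62], [-0.44, 2.09], [-1.27, 1.32], [0.08, 2.57], [-1.32, 4.46], [0.12, 2], [-2.74, 2.74]. Speed limits (rad/s): [2.22, 2.22, 3.01, 3.01, 3.14, 3.14, 3.14].

INTERFACE

Orientations are given as a rotation vector (axis times angle).
In Python, from cell import bot, optics gives the robot as it stands.
- The arm moves only by the tool arm_command, never from a script. Its argument "moves" is one flat list of numbers, 4 for each row, row after row: the shift along the tool's x, y, z in mm, then the turn about the tool's z in rad. A call has 1 to 10 rows; each row shifts and turns the commanded pose from where the row before left it, along the tool's axes as they then stand; what a row does not reach is not made up. A row lasts 1/12 s, in which the tool goes at most 41.7 mm and 7.16 degrees, less where a joint would pass 70% of its speed; a pose out of reach is approached as far as the arm can. A call with a gripper value outside its range is refused whole. "fingers" is the gripper command: -1 is fully open, 1 is shut, values between are in proportion, set as the call begins (left out, the last holds). The fingers move at their own pace and stop on an object; the grip force is fixed at half the most. Time passes only in rows, so rows that do not move let the fingers close. It gives the time, the measured TCP pose, the force, the opening and the grip force at its end, in the units of the state.
- bot.observe(): the state, without advancing time (a new reading comes with each control period).
- optics.camera(name): name is "scene" or "top" or "wrist"; returns the picture (480x640x3 uint8, red, green, blue); there is no depth.
- optics.get_calibration(name): a dict with "fx", "fy", "cx", "cy" (pixels), "distortion" ([k1, k2, p1, p2, k3] as OpenCV has them; the pictures are not rectified), "R" (3x3) and "t" (3): a world point X has camera coordinates R X + t; the wrist camera has in their place "mount" (4x4, takes a point from camera to tool coordinates, whose origin is the TCP and whose axes are the flange's). Camera axes: x right, y down, z forward; pixel columns grow to the right and rows downward; lengths in m; the calibration is good to about 2 mm. A picture is of the moment at which its call begins: read the wrist's pose just before it. get_calibration takes no time and is no camera call.
- bot.close_job(): hands the job in; it is judged then, once.
The state is a dict: "time_s": time; "joint_pos": joint angles; "qvel": joint speeds; "tau": joint torques, N m; "ee_pos": TCP position; "orientation": TCP orientation; "force": force on the tool from outside, world axes, zero at the start; "moment": the same for the moment, N m; "opening": opening from 0.0 (shut) to 1.0 (fully open); "grip_force": force on a finger pad.
Only numpy, scipy, OpenCV 4.12 (cv2) and the standard library are available. Lean on these libraries where they do the work, as an engineer would, in place of code of your own. Each camera call takes 0.05 s, during which the arm holds its last target. There are 200 camera calls.

TASK

Push the covered dish along the deck of the sample drop box with the fingertips, through the hanging orange flap, until it has dropped flat into the tray inside; then draw the fingers back out so that the flap swings shut behind it. Only push the dish - do not pick it up or let it turn over - and leave the timer and the carton where they stand.

Things in the scene. Friction and masses are not known exactly. Their poses are not given: they have to be found in the camera images.
- drop_box: Sample drop box, fixed on the worktop. Origin: on the worktop straight below the middle of the closed flap. Its +x points into the box (the way the dish is pushed), y left, z up. In front of the flap, x from -167 to 4 mm, is a flat grey loading deck 160 mm wide, its top 18 mm above the worktop. Behind the flap is a white tray under a see-through roof; the box is 88 mm wide outside, 75 mm high.
- channel_mouth (a point): Point on the deck, middle of the mouth of the straight channel, 49 mm before the flap. Two aluminium rails 6 mm thick and 12 mm high stand on the deck: from here to the flap they are 74 mm apart inside; towards the front they spread as a funnel to about 146 mm apart, 122 mm before the flap. Axes as the drop box.
- tray (a point): Middle of the tray floor, 64 mm past the flap and 9 mm above the worktop. The deck ends 4 mm past the flap in a 9 mm step down to this floor, which reaches to 124 mm past the flap and is 74 mm wide between the side walls.
- roof_front (a point): Middle of the roof's lower front edge, 4 mm before the flap, 72 mm above the worktop (54 mm above the deck); the roof is 3 mm thick. Fingers must pass below this edge to follow the dish in: leaning them forward about 40 degrees leaves room.
- flap (a joint): Orange flap, 70 mm wide, 45 mm high, 3 mm thick, 30 g, hanging freely from a level axle along the box's y, straight above its origin, 68 mm above the worktop (50 above the deck); lower edge 3 mm above the deck. 0 rad = hanging shut; grows to 1.5 as its lower edge is pushed into the box. It cannot swing outwards; no spring, it falls shut by its own weight.
- flap_edge (a point): Middle of the flap's lower edge.
- dish: Round flat covered dish of clear plastic, 60 mm across and 15 mm high (its solid body 56 mm across, 12 mm high), about 30 g, loose on the deck between the funnel rails, free to slide. Pushed with one narrow tip it may roll aside; two tips 20-25 mm apart cradle it. Origin: centre of its underside. It has left the deck and drops into the tray once its centre is about 34 mm past the flap.
- timer: Bystander: small grey-white timer with coloured keys, 62x68x20 mm, loose on the worktop. Origin: centre of its underside.
- carton: Bystander: small folding carton, white with green print, 55x75x50 mm, loose. Origin: centre of its underside.

How it is judged:
On the way:
1. the dish, sliding on the deck, pushes the flap open (value of joint flap above 0.25 rad and x of dish in the frame of drop_box between -0.04 and 0.06 m and z of dish in the frame of drop_box below 0.028 m), for 0.1 s.
At the end, for the whole second after the job is handed in: The dish lies flat (within 0.12 rad) and at rest on the tray floor, its centre at least 32 mm past the flap and its underside less than 12.5 mm above the worktop, and the flap hangs shut (below 0.06 rad) (x of dish in the frame of drop_box between 0.032 and 0.105 m and y of dish in the frame of drop_box between -0.025 and 0.025 m and z of dish in the frame of drop_box below 0.0125 m and angle between dish's own z axis and vertical below 0.12 rad and value of joint flap below 0.06 rad and linear speed of dish below 0.02 m/s); the robot touches nothing.
It fails at once if the dish is lifted more than 10 mm off the deck (z of dish in the frame of drop_box above 0.028 m).
It fails at once if the dish is tipped up by more than 0.9 rad (angle between dish's own z axis and vertical above 0.9 rad).
It fails at once if the timer is moved more than 20 mm (distance of timer from where it was at the start of the episode above 0.02 m).
It fails at once if the carton is moved more than 20 mm (distance of carton from where it was at the start of the episode above 0.02 m).
It also fails if it takes over 42 s, if anything falls off the work surface, if the arm or the gripper's body presses on something with over 40 N, if the wrist force passes 120 N, or if a joint passes its speed limit or range.

## Working session

There is one attempt and no reset: what is moved stays moved. The work goes in short steps, Python scripts to look and compute and a tool call to move; the robot and the scene stay as the last step left them, time stands still between calls to the robot, and variables do not carry over. Pictures are saved under pics/ and viewed, at most 10 in all, crops included, and the job is handed in when it is done.

Besides the shell and the picture viewer there is one more tool, called after "Request:" in YAML: its name, and indented under it one key for each argument. arm_command: Moves the arm, as the interface text tells. Its arguments: {"type":"object","properties":{"moves":{"type":"array"},"fingers":{"type":"number"}},"required":["moves"]}

```bash
mkdir -p pics; ls
python3 - <<'E'
from cell import bot, optics
import cv2, numpy as np
s=bot.observe();print({k:np.round(v,3) for k,v in s.items()})
for n in ("scene","top"):
    im=optics.camera(n); cv2.imwrite(f"pics/{n}0.png",im[:,:,::-1])
    c=optics.get_calibration(n);print(n,c)
print(optics.get_calibration("wrist"))
E
```

```text
pics
{'time_s': np.float64(0.0), 'joint_pos': array([-1.288,  0.435,  0.025,  1.574, -0.012,  1.134, -0.075]), 'qvel': array([ 0.001, -0.001, -0.002,  0.001,  0.   ,  0.   , -0.   ]), 'tau': array([-1.0000e-03, -6.6785e+01,  9.8500e-01, -3.1448e+01, -6.0000e-02,
        4.3000e-02,  0.0000e+00]), 'ee_pos': array([0.235, 0.579, 0.226]), 'orientation': array([-6.020e-01, -3.083e+00,  2.000e-03]), 'force': array([-0.533,  0.555,  0.337]), 'moment': array([-0.033,  0.026,  0.002]), 'grip_force': np.float64(0.0), 'opening': np.float64(1.001)}
scene {'fx': 611.7896382345943, 'fy': 611.7896382345943, 'cx': 320.4532009205213, 'cy': 239.92622527482112, 'distortion': array([-0.1266443,  0.       ,  0.       ,  0.       ,  0.       ]), 'R': array([[-0.42604131, -0.90458654,  0.01455987],
       [-0.54694641,  0.24471412, -0.80060267],
       [ 0.72065139, -0.34905327, -0.59901868]]), 't': array([0.54930879, 0.26646192, 1.02083648])}
top {'fx': 461.18054529497346, 'fy': 461.18054529497346, 'cx': 320.26642915626417, 'cy': 246.25254776966796, 'distortion': array([-0.07154861,  0.        ,  0.        ,  0.        ,  0.        ]), 'R': array([[-0.00539766, -0.9999014 , -0.01296358],
       [-0.9948312 ,  0.00668392, -0.10132235],
       [ 0.101399  ,  0.01234967, -0.99476918]]), 't': array([0.35757712, 0.52470444, 0.91299905])}
{'fx': 413.4638750338955, 'fy': 413.4638750338955, 'cx': 320.27153437125315, 'cy': 234.99265384428205, 'distortion': array([-0.08356025,  0.        ,  0.        ,  0.        ,  0.        ]), 'mount': array([[-2.05813934e-05, -9.51662409e-01, -3.07145990e-01,
         8.33860087e-02],
       [ 9.99999864e-01,  1.40666296e-04, -5.02849532e-04,
         1.12307653e-03],
       [ 5.21748085e-04, -3.07145958e-01,  9.51662276e-01,
        -1.56854612e-01],
       [ 0.00000000e+00,  0.00000000e+00,  0.00000000e+00,
         1.00000000e+00]])}
```

View pics/top0.png

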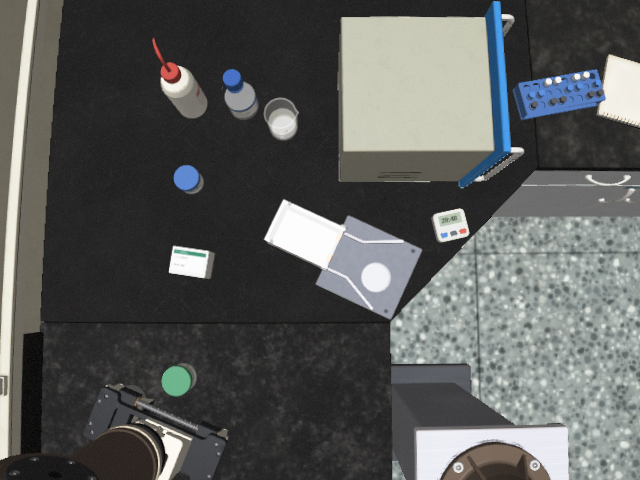

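View pics/scene0.png

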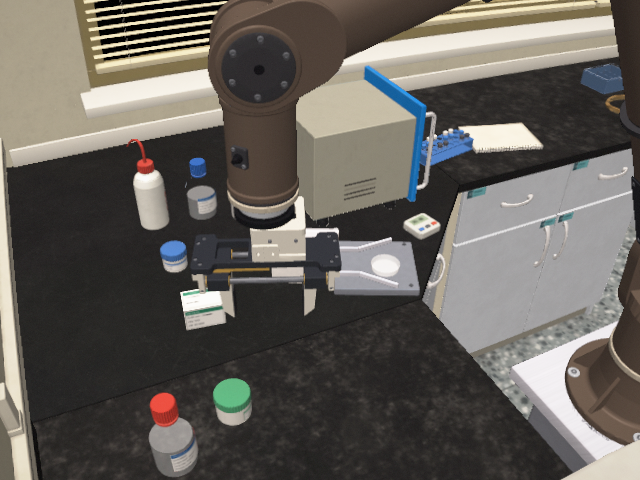

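The top view shows the deck's corners near (350,215), (421,249), (388,320) and (316,284). The dish is at (376,277) and the white tray is at the upper left, around (305,235). In the scene view the gripper hides the box. The timer (450,225) and carton (190,262) are well clear of the path.

```bash
cat > h.py <<'E'
from cell import bot, optics
import cv2, numpy as np
from scipy.spatial.transform import Rotation as Ro
def cast(name,px,z,pose=None):
    c=optics.get_calibration(name);K=np.array([[c["fx"],0,c["cx"]],[0,c["fy"],c["cy"]],[0,0,1]])
    u=cv2.undistortPoints(np.array(px,float).reshape(-1,1,2),K,c["distortion"])[:,0]
    d=np.c_[u,np.ones(len(u))]
    if name=="wrist":
        R,p=pose; M=c["mount"]; o=p+R@M[:3,3]; D=d@(R@M[:3,:3]).T
    else:
        R=np.array(c["R"]);o=-R.T@c["t"]; D=d@R
    return o+D*((z-o[2])/D[:,2])[:,None]
def pose():
    s=bot.observe(); return Ro.from_rotvec(s["orientation"]).as_matrix(),np.array(s["ee_pos"])
E
python3 - <<'E'
from h import *
im=cv2.imread("pics/top0.png").astype(int)
b,g,r=im[...,0],im[...,1],im[...,2]
roi=np.zeros(b.shape,bool);roi[190:325,255:425]=1
print("deck px",im[260,345],im[300,370],"tray",im[230,310])
m=(roi&(b>110)).astype(np.uint8)*255
deck=(roi&(b>r+8)&(b>100)).astype(np.uint8)*255
for n,k,z in(("deck",deck,.018),("all",m,.018)):
    k=cv2.morphologyEx(k,cv2.MORPH_CLOSE,np.ones((5,5)))
    c=max(cv2.findContours(k,0,2)[0],key=cv2.contourArea)
    bx=cv2.boxPoints(cv2.minAreaRect(c)); print(n,bx.round(1).tolist(),cast("top",bx,z).round(4).tolist())
w=(roi&(im.min(2)>205)).astype(np.uint8)*255
for c in cv2.findContours(w,0,2)[0]:
    if cv2.contourArea(c)>100:
        (x,y),(W,H),a=rr=cv2.minAreaRect(c);print("white",x,y,W,H,a,cast("top",[[x,y]],.033).round(4))
        if cv2.contourArea(c)>1500: print(cast("top",cv2.boxPoints(rr),.075).round(4).tolist(),cv2.boxPoints(rr).tolist())
print("incub",cast("top",[[340,180],[340,150],[493,180]],0.).round(3).tolist())
R,p=pose();print(R.round(3))
cv2.imwrite("pics/crop.png",cv2.resize(cv2.imread("pics/top0.png")[185:325,255:475],None,fx=3.5,fy=3.5,interpolation=2))
E
```

```text
deck px [172 160 155] [172 160 156] tray [253 253 253]
deck [[315.5, 283.70001220703125], [347.6000061035156, 214.8000030517578], [422.3999938964844, 249.6999969482422], [390.20001220703125, 318.6000061035156]] [[0.4508, 0.3648, 0.018], [0.5933, 0.2973, 0.018], [0.5194, 0.1435, 0.018], [0.3788, 0.2128, 0.018]]
all [[254.3000030517578, 252.60000610351562], [292.0, 181.10000610351562], [454.29998779296875, 266.5], [416.6000061035156, 338.0]] [[0.5157, 0.4911, 0.018], [0.6661, 0.4133, 0.018], [0.4841, 0.0784, 0.018], [0.3392, 0.1597, 0.018]]
white 375.0 277.0 28.0 28.0 90.0 [[0.4633 0.2441 0.033 ]]
white 330.4307556152344 249.54017639160156 133.68899536132812 54.82228088378906 33.310630798339844 [[0.5196 0.3337 0.033 ]]
[[0.5436, 0.4723, 0.075], [0.6342, 0.4136, 0.075], [0.4879, 0.1971, 0.075], [0.4003, 0.2568, 0.075]] [[259.5148620605469, 235.73829650878906], [289.6220397949219, 189.9230194091797], [401.3466491699219, 263.342041015625], [371.2394714355469, 309.1573486328125]]
incub [[0.672, 0.312, 0.0], [0.738, 0.311, 0.0], [0.671, -0.018, 0.0]]
[[-0.926  0.376 -0.   ]
 [ 0.376  0.926 -0.001]
 [-0.    -0.001 -1.   ]]
```

View pics/crop.png

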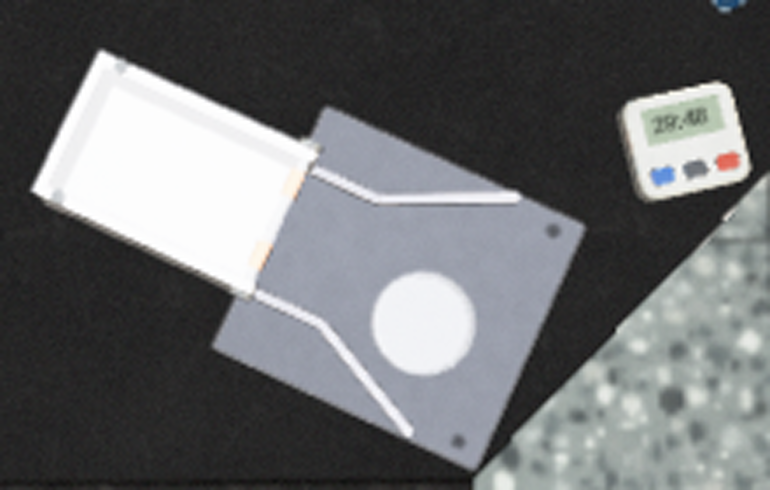

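The crop shows the deck with funnel rails, the dish at crop (423,323), the orange flap edge at crop (275,215), and the clear roof over the white tray. Box yaw is about 64.6°, with its origin near (0.521, 0.328). The dish is at box (-100, +16) mm. I'll move above the deck front first.

Request:
arm_command:
  moves: [-26, -21, 5, 0, -26, -21, 5, 0, -26, -21, 5, 0, -26, -21, 5, 0, -26, -21, 5, 0, -26, -21, 5, 0, -26, -21, 5, 0, -26, -21, 5, 0, -26, -21, 5, 0, -26, -21, 5, 0]
  fingers: 0.48

```text
time_s: 0.93
ee_pos: [0.3974, 0.285, 0.1764]
orientation: [-0.602, -3.083, 0.0]
force: [0.8, 0.3, -0.1]
opening: 0.328
grip_force: 0.0
```

Request:
arm_command:
  moves: [-26, -22, 5, 0, -26, -22, 5, 0, -22, -24, 5, 0, 0, 0, 0, 0.12, 0, 0, 0, 0.12, 0, 0, 0, 0.12, 0, 0, 0, 0.12, 0, 0, 0, 0.12, 0, 0, 0, 0.12, 0, 0, 0, 0.12]

```text
time_s: 1.77
ee_pos: [0.4398, 0.1957, 0.1615]
orientation: [-1.815, -2.564, 0.001]
force: [-0.7, -0.0, 0.3]
opening: 0.256
grip_force: 0.0
```

Request:
arm_command:
  moves: [0, 0, 0, 0.12, 0, 0, 0, 0.12, 0, 0, 0, 0.12, 0, 0, 0, 0.12, 0, 0, 0, 0.12, 0, 0, 0, 0.12, 0, 0, 0, 0.068, 0, 0, 0, 0, 0, 0, 0, 0]

```text
time_s: 2.52
ee_pos: [0.4398, 0.1958, 0.1616]
orientation: [2.653, 1.683, -0.001]
force: [0.1, 0.7, -0.6]
opening: 0.258
grip_force: 0.0
```

```bash
cat >> h.py <<'E'
O=np.array([.5206,.3282]);YAW=np.deg2rad(64.6)
def box(P):
    d=np.atleast_2d(P)[:,:2]-O;c,s=np.cos(YAW),np.sin(YAW)
    return np.c_[d@[c,s],d@[-s,c]]*1000
def rep():
    s=bot.observe();R,p=pose()
    print("t",round(s["time_s"],2),"box xy mm",box(p).round(1),"z",p[2].round(4),"toolx yaw deg vs box",np.rad2deg(np.arctan2(R[1,0],R[0,0])-YAW).round(2),"tilt",R[:,2].round(3),"F",np.round(s["force"],1),"open",round(float(s["opening"]),3))
E
python3 - <<'E'
from h import *
rep()
R,p=pose();np.savez("w1",R=R,p=p)
cv2.imwrite("pics/w1.png",optics.camera("wrist")[:,:,::-1])
E
```

```text
t 2.52 box xy mm [[-154.3   16.2]] z 0.1616 toolx yaw deg vs box 0.17 tilt [-0. -0. -1.] F [ 0.1  0.7 -0.6] open 0.258
```

View pics/w1.png

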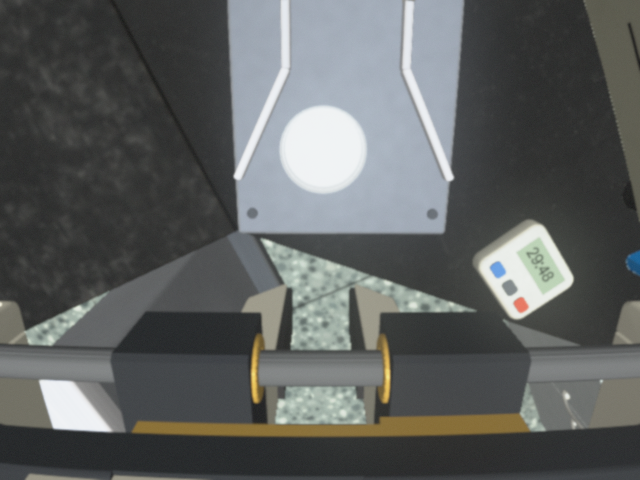

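The wrist view shows the deck's front corners at (239,232) and (446,232), its side edges at (228,0) and (463,0), the channel mouth at (287,69) and (405,69), and the dish at (323,149).

Run:
```python
from h import *
d=np.load("w1.npz");P=(d["R"],d["p"])
im=cv2.imread("pics/w1.png")
w=(im.min(2)>190).astype(np.uint8)*255; w[210:]=0
for c in cv2.findContours(w,0,2)[0]:
    if cv2.contourArea(c)>3000:
        (u,v),r=cv2.minEnclosingCircle(c);print("dish",u,v,r);e=cast("wrist",[[u,v],[u-r,v],[u+r,v]],.033,P)
        print(box(e).round(1).tolist())
L=[[239,232],[446,232],[228,0],[463,0]]
q=cast("wrist",L,.018,P);print("deck",box(q).round(1).tolist())
for a,b in((0,1),(0,2),(1,3)): v=q[b]-q[a];print(np.rad2deg(np.arctan2(v[1],v[0])).round(2),np.hypot(*v[:2]).round(4))
print("rails inner",box(cast("wrist",[[290,67],[403,67],[290,2],[404,2]],.03,P)).round(1).tolist())
```

```text
dish 322.6453857421875 148.98651123046875 44.31132888793945
[[-100.2, 14.5], [-100.2, 44.8], [-100.0, -15.7]]
deck [[-164.4, 78.1], [-164.0, -80.6], [-2.9, 77.7], [-1.5, -78.8]]
-25.23 0.1586
64.46 0.1615
65.21 0.1625
rails inner [[-46.9, 36.2], [-46.4, -38.1], [-7.2, 35.7], [-6.6, -36.9]]
```

```bash
sed -i 's/^O=.*;/O=np.array([.5224,.3302]);/' h.py; python3 -c "from h import *;rep()"
```

```text
t 2.57 box xy mm [[-156.8   17. ]] z 0.1616 toolx yaw deg vs box 0.19 tilt [-0. -0. -1.] F [-0.4 -0.2  0.1] open 0.259
```

Request:
arm_command:
  moves: [0, 1, 20, 0, 0, 1, 20, 0, 0, 0, 20, 0, 0, 0, 20, 0, 0, 0, 20, 0, 0, 0, 20, 0, 0, 0, 14, 0, 0, 0, 4, 0, 0, 0, 0, 0, 0, 0, 0, 0]

```text
time_s: 3.4
ee_pos: [0.4421, 0.1949, 0.0241]
orientation: [-2.655, -1.68, -0.0]
force: [0.8, 0.7, -0.2]
opening: 0.264
grip_force: 0.0
```

Run:
```python
from h import *
rep()
R,p=pose();np.savez("w2",R=R,p=p)
a=optics.camera("wrist");b=optics.camera("scene")
cv2.imwrite("pics/w2.png",np.hstack([cv2.resize(a,(400,300)),cv2.resize(b[180:360,260:500],(400,300),interpolation=2)])[:,:,::-1])
```

```text
t 3.4 box xy mm [[-156.7   14.5]] z 0.0241 toolx yaw deg vs box 0.05 tilt [ 0.  0. -1.] F [ 0.8  0.7 -0.2] open 0.264
```

View pics/w2.png

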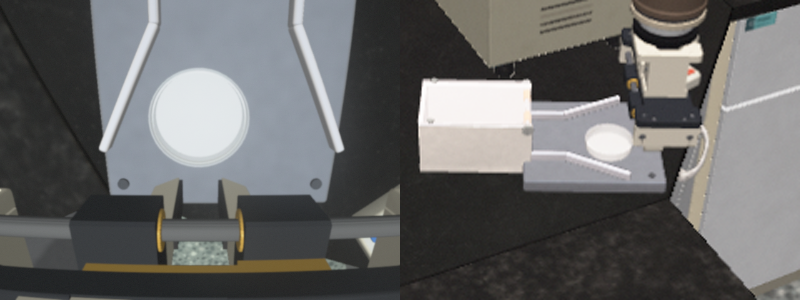

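The fingers stand behind the dish and are centred on it: dish at (199,117) and fingertips at about (200,185) in the left half. I'll make contact and steer it towards the channel mouth.

Request:
arm_command:
  moves: [5, 0, 0, 0, 5, 0, 0, 0, 4, 0, 0, 0, 3, 0, 0, 0, 4, 0.8, 0, 0, 4, 1, 0, 0, 4, 1.2, 0, 0, 4, 1.2, 0, 0, 4, 1.2, 0, 0, 0, 0, 0, 0]

```text
time_s: 4.33
ee_pos: [0.4634, 0.2269, 0.0238]
orientation: [2.655, 1.68, 0.001]
force: [0.2, -0.5, -0.6]
opening: 0.26
grip_force: 0.0
```

Request:
arm_command:
  moves: [4, 1.2, 0, 0, 4, 1.2, 0, 0, 4, 1.2, 0, 0, 4, 1.2, 0, 0, 4, 1.2, 0, 0, 4, 1.2, 0, 0, 4, 1.2, 0, 0, 4, 0.5, 0, 0, 0, 0, 0, 0]

```text
time_s: 5.08
ee_pos: [0.4849, 0.2521, 0.0238]
orientation: [-2.655, -1.68, -0.001]
force: [0.2, -0.3, 0.0]
opening: 0.258
grip_force: 0.0
```

Run:
```python
from h import *
rep()
R,p=pose();np.savez("w3",R=R,p=p)
a=optics.camera("wrist")
cv2.imwrite("pics/w3.png",a[:,:,::-1])
```

```text
t 5.08 box xy mm [[-86.6   0.3]] z 0.0238 toolx yaw deg vs box 0.05 tilt [ 0.001  0.    -1.   ] F [ 0.2 -0.3  0. ] open 0.258
```

View pics/w3.png

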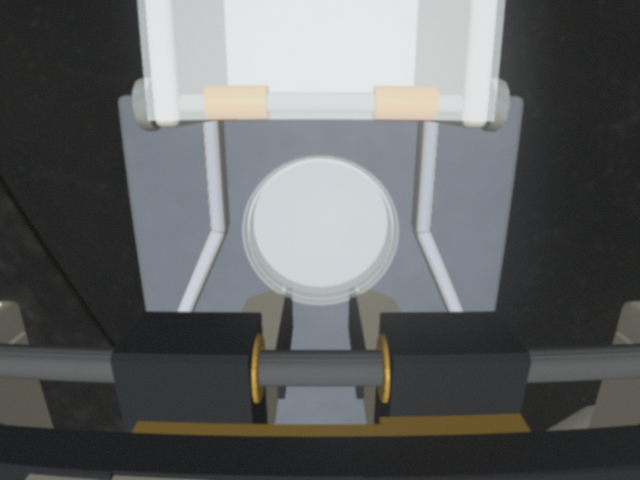

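The dish sits in the cradle at (320,225), centred in the channel mouth, whose rails are at u≈220 and 420 on row 232. The roof's front edge is at row ~120 and the orange hinge parts are at (236,102) and (406,102).

Run:
```python
from h import *
d=np.load("w3.npz");P=(d["R"],d["p"])
im=cv2.imread("pics/w3.png").astype(int)
print("col",[ (v,im[v,320].tolist()) for v in range(84,126,3)])
print("dish rim z.033",box(cast("wrist",[[320,157],[245,225],[396,225],[320,302]],.033,P)).round(1).tolist())
print("mouth top inner",box(cast("wrist",[[222,232],[418,232]],.030,P)).round(1).tolist())
print("roof edge z.072",box(cast("wrist",[[200,121],[320,121],[440,121]],.072,P)).round(1).tolist())
print("roof edge z.075",box(cast("wrist",[[320,121]],.075,P)).round(1).tolist())
print("finger front z.024?",box(cast("wrist",[[268,292],[372,292]],.024,P)).round(1).tolist())
```

```text
col [(84, [232, 232, 229]), (87, [232, 232, 228]), (90, [231, 231, 228]), (93, [218, 219, 215]), (96, [221, 221, 218]), (99, [222, 222, 218]), (102, [222, 221, 217]), (105, [221, 221, 217]), (108, [218, 218, 214]), (111, [211, 211, 206]), (114, [217, 214, 209]), (117, [216, 213, 206]), (120, [158, 152, 144]), (123, [151, 143, 137])]
dish rim z.033 [[-20.6, 0.3], [-45.7, 28.3], [-45.7, -28.0], [-77.6, 0.3]]
mouth top inner [[-49.4, 37.9], [-49.4, -37.3]]
roof edge z.072 [[-6.3, 31.2], [-6.5, 0.4], [-6.3, -30.5]]
roof edge z.075 [[-6.4, 0.4]]
finger front z.024? [[-77.6, 22.0], [-77.5, -21.4]]
```

Request:
arm_command:
  moves: [5, 0, 0, 0, 5, 0, 0, 0, 5, 0, 0, 0, 5, 0, 0, 0, 5, 0, 0, 0, 5, 0, 0, 0, 5, 0, 0, 0, 5, 0, 0, 0, 5, 0, 0, 0, 0, 0, 0, 0]

```text
time_s: 5.97
ee_pos: [0.5041, 0.2931, 0.0237]
orientation: [-2.654, -1.68, -0.001]
force: [-0.1, -0.3, -0.4]
opening: 0.262
grip_force: 0.0
```

Request:
arm_command:
  moves: [4, 0, 0, 0, 4, 0, 0, 0, 4, 0, 0, 0, 4, 0, 0, 0, 3, 0, 0, 0, 2, 0, 0, 0, 0, 0, 0, 0, 0, 0, 0, 0]

```text
time_s: 6.63
ee_pos: [0.5126, 0.3109, 0.0237]
orientation: [2.655, 1.679, 0.0]
force: [-0.5, -0.1, -0.6]
opening: 0.259
grip_force: 0.0
```

Run:
```python
from h import *
rep()
R,p=pose();np.savez("w4",R=R,p=p)
a=optics.camera("wrist");b=optics.camera("scene")
cv2.imwrite("pics/w4.png",np.hstack([cv2.resize(a,(400,300)),cv2.resize(b[180:360,260:500],(400,300),interpolation=2)])[:,:,::-1])
cv2.imwrite("pics/w4full.png",a[:,:,::-1])
```

```text
t 6.63 box xy mm [[-21.7   0.5]] z 0.0237 toolx yaw deg vs box 0.02 tilt [ 0.  0. -1.] F [-0.5 -0.1 -0.6] open 0.259
```

View pics/w4.png

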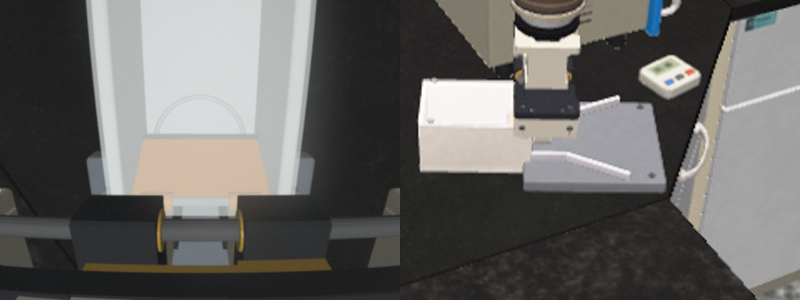

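The flap is open and lying on the dish. The dish's front arc is at about (200,97) in the left half, so its centre is about +16 mm past the flap. This interface can't lean the fingers, and upright they stop at the roof edge. So I'll narrow the cradle and give short taps, letting the dish slide the last bit off the step.

Request:
arm_command:
  moves: [-5, 0, 0, 0, -10, 0, 0, 0, -10, 0, 0, 0, -10, 0, 0, 0, -10, 0, 0, 0, 0, 0, 0, 0, 0, 0.5, 0, 0, 0, 0, 0, 0]
  fingers: 0.82

```text
time_s: 7.4
ee_pos: [0.4941, 0.2702, 0.0239]
orientation: [-2.655, -1.679, -0.001]
force: [0.2, -0.1, -0.1]
opening: 0.09
grip_force: 0.0
```

Request:
arm_command:
  moves: [10, 0, 0, 0, 19, 0, 0, 0, 19, 0, 0, 0, 0, 0, 0, 0]

```text
time_s: 7.73
ee_pos: [0.5145, 0.314, 0.0231]
orientation: [2.653, 1.68, -0.005]
force: [-0.9, -1.5, 0.5]
opening: 0.09
grip_force: 0.8
```

Run:
```python
from h import *
rep()
R,p=pose();np.savez("w5",R=R,p=p)
a=optics.camera("wrist");b=cv2.imread("pics/w4full.png")[:,:,::-1]
cv2.imwrite("pics/w5.png",np.hstack([b[:350,120:510],a[:350,120:510]])[:,:,::-1])
```

```text
t 7.73 box xy mm [[-18.    0.2]] z 0.0231 toolx yaw deg vs box 0.08 tilt [-0.002 -0.003 -1.   ] F [-0.9 -1.5  0.5] open 0.09
```

View pics/w5.png

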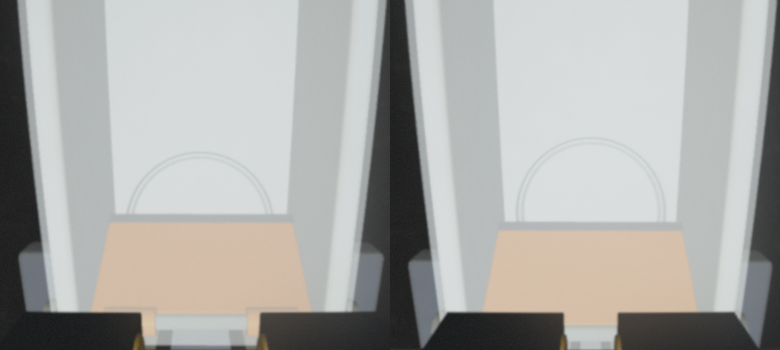

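The dish's front arc moved from row 153 to row 138 while the camera also moved forward, so the dish advanced. The flap still lies on it.

Run:
```python
from h import *
for n,v in(("w4",153),("w5",138)):
    d=np.load(n+".npz");print(n,[box(cast("wrist",[[320,v]],z,(d["R"],d["p"]))).round(1).tolist() for z in(.024,.030,.033)])
```

```text
w4 [[[44.8, 0.5]], [[45.5, 0.5]], [[45.8, 0.5]]]
w5 [[[54.0, 0.2]], [[54.5, 0.2]], [[54.8, 0.2]]]
```

The dish centre is now about +24 mm, against about 33 mm needed. Upright fingers can only just touch it before the roof edge, so leaning is required after all. I'll withdraw, go high and see whether the wrist limit near the edge of reach leans the tool forward, in the plane of the box axis (azimuth 64.6°).

Request:
arm_command:
  moves: [-15, 0, 0, 0, -25, 0, 0, 0, -30, 0, 0, 0, -30, 0, -20, 0, 0, 0, -40, 0, 0, 0, -40, 0, 0, 0, -40, 0, 0, 0, -40, 0, 0, 0, -40, 0, 0, 0, -40, 0]

```text
time_s: 8.62
ee_pos: [0.4716, 0.2237, 0.2863]
orientation: [2.655, 1.68, 0.002]
force: [0.2, 1.7, -1.8]
opening: 0.09
grip_force: 0.0
```

Request:
arm_command:
  moves: [15, -33, 0, 0, 15, -33, 0, 0, 15, -33, 0, 0, 15, -33, 0, 0, 15, -33, 0, 0, 15, -33, 0, 0, 15, -33, 0, 0, 15, -33, 0, 0, 15, -33, 0, 0, 15, -33, 0, 0]

```text
time_s: 9.45
ee_pos: [0.2358, 0.5022, 0.2842]
orientation: [-2.654, -1.68, -0.001]
force: [0.8, 1.5, 0.4]
opening: 0.093
grip_force: 0.0
```

Request:
arm_command:
  moves: [0, 0, -40, 0, 0, 0, -40, 0, 0, 0, -40, 0, 0, 0, -40, 0, 0, 0, -40, 0, 0, 0, -40, 0]

```text
time_s: 9.95
ee_pos: [0.2369, 0.5002, 0.5263]
orientation: [-2.654, -1.68, -0.002]
force: [0.0, 1.3, 0.4]
opening: 0.088
grip_force: 0.0
```

```bash
python3 -c "
from h import *
rep();s=bot.observe();print(np.round(s['joint_pos'],3),np.round(s['ee_pos'],3),np.rad2deg(np.arctan2(s['ee_pos'][1],s['ee_pos'][0])))"
```

```text
t 9.95 box xy mm [[ 31.1 330.9]] z 0.5263 toolx yaw deg vs box 0.08 tilt [ 0.     0.001 -1.   ] F [0.  1.3 0.4] open 0.088
[-1.5    0.233  0.388  1.164 -0.089  1.759 -1.58 ] [0.237 0.5   0.526] 64.66219130538737
```

Request:
arm_command:
  moves: [0, 0, -40, 0, 0, 0, -40, 0, 0, 0, -40, 0, 0, 0, 0, 0]

```text
time_s: 10.28
ee_pos: [0.2361, 0.4975, 0.6321]
orientation: [-2.638, -1.67, -0.046]
force: [0.1, -0.4, 1.2]
opening: 0.09
grip_force: 0.0
```

Request:
arm_command:
  moves: [0, 0, -40, 0, 0, 0, -40, 0, 0, 0, 0, 0]

```text
time_s: 10.53
ee_pos: [0.2292, 0.4819, 0.6605]
orientation: [-2.612, -1.653, -0.115]
force: [0.5, -0.8, 0.8]
opening: 0.09
grip_force: 0.0
```

```bash
python3 -c "
from h import *
rep();s=bot.observe();print(np.round(s['joint_pos'],3),np.round(s['ee_pos'],3),np.rad2deg(np.arctan2(s['ee_pos'][1],s['ee_pos'][0])))"
```

```text
t 10.53 box xy mm [[ 11.3 330. ]] z 0.6605 toolx yaw deg vs box 0.03 tilt [ 0.037  0.08  -0.996] F [ 0.5 -0.8  0.8] open 0.09
[-1.513  0.228  0.446  0.841 -0.113  2.003 -1.577] [0.229 0.482 0.661] 64.56689279083928
```

The wrist limit leans the tool forward in exactly the box plane (5° so far). Next I'll check that the lean persists when moving back down.

Request:
arm_command:
  moves: [0, 0, 40, 0, 0, 0, 40, 0, 0, 0, 40, 0, 0, 0, 0, 0]

```text
time_s: 10.87
ee_pos: [0.2311, 0.4878, 0.5251]
orientation: [-2.628, -1.663, -0.079]
force: [0.8, 1.0, -1.9]
opening: 0.092
grip_force: 0.0
```

```bash
python3 -c "
from h import *
rep();s=bot.observe();print(np.round(s['joint_pos'],3),np.round(s['ee_pos'],3))"
```

```text
t 10.87 box xy mm [[ 17.4 330.8]] z 0.5251 toolx yaw deg vs box 0.05 tilt [ 0.027  0.053 -0.998] F [ 0.8  1.  -1.9] open 0.092
[-1.556  0.16   0.411  1.256 -0.061  1.679 -1.603] [0.231 0.488 0.525]
```

Request:
arm_command:
  moves: [10, 0, -38, 0, 10, 0, -38, 0, 10, 0, -38, 0, 10, 0, -38, 0, 10, 0, -38, 0, 10, 0, -38, 0, 10, 0, -38, 0, 10, 0, -38, 0, 10, 0, -38, 0, 10, 0, -38, 0]

```text
time_s: 11.7
ee_pos: [0.2339, 0.4917, 0.7516]
orientation: [-2.499, -1.581, -0.376]
force: [-1.0, 0.7, 0.1]
opening: 0.086
grip_force: 0.0
```

```bash
python3 -c "
from h import *
rep();s=bot.observe();print(np.round(s['joint_pos'],3),np.round(s['ee_pos'],3))"
```

```text
t 11.7 box xy mm [[ 22.2 329.9]] z 0.7516 toolx yaw deg vs box 0.02 tilt [ 0.125  0.267 -0.955] F [-1.   0.7  0.1] open 0.086
[-1.551  0.205  0.516  0.656 -0.135  2.003 -1.577] [0.234 0.492 0.752]
```

Request:
arm_command:
  moves: [10, 0, -38, 0, 10, 0, -38, 0, 10, 0, -38, 0, 10, 0, -38, 0, 10, 0, -38, 0, 0, 0, 0, 0]

```text
time_s: 12.2
ee_pos: [0.2185, 0.4555, 0.8257]
orientation: [-2.404, -1.52, -0.552]
force: [-0.5, -1.9, 0.5]
opening: 0.087
grip_force: 0.0
```

Request:
arm_command:
  moves: [0, 0, 40, 0, 0, 0, 40, 0, 0, 0, 40, 0, 0, 0, 40, 0, 0, 0, 40, 0, 0, 0, 0, 0]

```text
time_s: 12.7
ee_pos: [0.2536, 0.5355, 0.6294]
orientation: [-2.422, -1.534, -0.527]
force: [-0.9, 0.2, -1.1]
opening: 0.09
grip_force: 0.0
```

```bash
python3 -c "
from h import *
rep();s=bot.observe();R,p=pose();print(np.round(s['joint_pos'],3),p.round(3),R.round(4).tolist(),np.rad2deg(np.arccos(-R[2,2])))
c,sn=np.cos(YAW),np.sin(YAW)
T=np.array([*(O+np.array([c,sn])*-.12),.2]);print('to hover tool mm',(R.T@(T-p)*1000).round(1))"
```

```text
t 12.7 box xy mm [[ 70.2 330.9]] z 0.6294 toolx yaw deg vs box 0.13 tilt [ 0.178  0.374 -0.91 ] F [-0.9  0.2 -1.1] open 0.09
[-1.887  0.022  0.676  1.228  0.023  1.47  -1.653] [0.254 0.536 0.629] [[0.3885, 0.9041, 0.1781], [0.8229, -0.4274, 0.3744], [0.4146, 0.0011, -0.91]] 24.497086319126566
to hover tool mm [-351.8  330.1  312. ]
```

The lean is now 24.5° in the box plane and persists. I'll move to a hover behind the channel.

Request:
arm_command:
  moves: [-23, 22, 21, 0, -23, 22, 21, 0, -23, 22, 21, 0, -23, 22, 21, 0, -23, 22, 21, 0, -23, 22, 21, 0, -23, 22, 21, 0, -23, 22, 21, 0, -23, 22, 21, 0, -23, 22, 21, 0]

```text
time_s: 13.53
ee_pos: [0.4041, 0.3356, 0.3516]
orientation: [-2.41, -1.523, -0.544]
force: [1.0, 0.5, -0.5]
opening: 0.085
grip_force: 0.0
```

Request:
arm_command:
  moves: [-24, 22, 20, 0, -24, 22, 20, 0, -24, 22, 20, 0, -24, 22, 20, 0, -24, 22, 20, 0, 0, 0, 0, 0]

```text
time_s: 14.03
ee_pos: [0.4411, 0.2285, 0.2404]
orientation: [-2.423, -1.528, -0.557]
force: [-1.6, -0.8, -0.8]
opening: 0.092
grip_force: 0.0
```

```bash
cat >> h.py <<'E'
def to(x,y,z):
    R,p=pose();c,s=np.cos(YAW),np.sin(YAW)
    T=np.array([*(O+(np.array([c,s])*x+np.array([-s,c])*y)/1000),z/1000]);print("to",x,y,z,"tool mm",(R.T@(T-p)*1000).round(1))
E
python3 -c "
from h import *
rep();to(-80,0,60);to(-80,0,25);s=bot.observe();print(np.round(s['joint_pos'],2))"
```

```text
t 14.03 box xy mm [[-126.8   29.8]] z 0.2404 toolx yaw deg vs box 0.06 tilt [ 0.197  0.381 -0.903] F [-1.6 -0.8 -0.8] open 0.092
to -80 0 60 tool mm [-35.1  27.1 183.4]
to -80 0 25 tool mm [-50.1  26.6 215. ]
[-1.98 -0.44  1.32  2.21  0.36  0.66 -1.28]
```

Request:
arm_command:
  moves: [0, 13, 0, 0, 0, 14, 0, 0, 0, 0, 0, 0]

```text
time_s: 14.28
ee_pos: [0.4583, 0.216, 0.2537]
orientation: [-2.429, -1.519, -0.578]
force: [-0.2, 0.4, 1.1]
opening: 0.09
grip_force: 0.0
```

```bash
python3 -c "
from h import *
rep();to(-80,0,60);s=bot.observe();print(np.round(s['joint_pos'],3),pose()[0].round(3).tolist())"
```

```text
t 14.28 box xy mm [[-130.7    8.9]] z 0.2537 toolx yaw deg vs box -0.22 tilt [ 0.212  0.384 -0.899] F [-0.2  0.4  1.1] open 0.09
to -80 0 60 tool mm [-39.2   3.8 196.5]
[-1.941 -0.438  1.318  2.178  0.333  0.687 -1.228] [[0.389, 0.897, 0.212], [0.811, -0.442, 0.384], [0.438, 0.023, -0.899]]
```

Request:
arm_command:
  moves: [18, 0, 9, 0, 18, 0, 9, 0, 18, 0, 9, 0, 0, 0, 0, 0]

```text
time_s: 14.62
ee_pos: [0.4607, 0.2679, 0.2701]
orientation: [-2.431, -1.524, -0.602]
force: [-0.3, 0.7, 0.8]
opening: 0.089
grip_force: 0.0
```

```bash
python3 -c "
from h import *
rep();to(-80,0,60);s=bot.observe();print(np.round(s['joint_pos'],3),pose()[0].round(3).tolist())"
```

```text
t 14.62 box xy mm [[-82.8  29. ]] z 0.2701 toolx yaw deg vs box 0.13 tilt [ 0.229  0.384 -0.895] F [-0.3  0.7  0.8] open 0.089
to -80 0 60 tool mm [-91.   20.9 190.4]
[-2.074 -0.437  1.315  2.136  0.424  0.703 -1.407] [[0.382, 0.895, 0.229], [0.81, -0.444, 0.384], [0.445, 0.038, -0.895]]
```

Request:
arm_command:
  moves: [-16, 4, 34, 0, -16, 4, 34, 0, -16, 4, 34, 0, 0, 0, 0, 0]

```text
time_s: 14.95
ee_pos: [0.4201, 0.2389, 0.1999]
orientation: [-2.456, -1.522, -0.634]
force: [-0.5, -0.5, -0.6]
opening: 0.089
grip_force: 0.0
```

```bash
python3 -c "
from h import *
rep();to(-80,0,60);s=bot.observe();print(np.round(s['joint_pos'],3),pose()[0].round(3).tolist())"
```

```text
t 14.95 box xy mm [[-126.3   53.2]] z 0.1999 toolx yaw deg vs box -0.02 tilt [ 0.259  0.37  -0.892] F [-0.5 -0.5 -0.6] open 0.089
to -80 0 60 tool mm [-21.1  42.1 149.5]
[-2.037 -0.438  1.318  2.35   0.606  0.51  -1.581] [[0.384, 0.886, 0.259], [0.808, -0.458, 0.37], [0.447, 0.067, -0.892]]
```

The redundant elbow has drifted to the q2 and q3 limits. I'll fit a quick kinematic model from the recorded poses so I can unwind it deliberately.

```bash
cat > kin.py <<'E'
import numpy as np, itertools
from scipy.spatial.transform import Rotation as Ro
from scipy.optimize import least_squares
D=[([-1.288,.435,.025,1.574,-.012,1.134,-.075],[.235,.579,.2265],[-.602,-3.083,.002]),
([-1.5,.233,.388,1.164,-.089,1.759,-1.58],[.2369,.5002,.5263],[-2.654,-1.68,-.002]),
([-1.513,.228,.446,.841,-.113,2.003,-1.577],[.2292,.4819,.6605],[-2.612,-1.653,-.115]),
([-1.556,.16,.411,1.256,-.061,1.679,-1.603],[.2311,.4878,.5251],[-2.628,-1.663,-.079]),
([-1.551,.205,.516,.656,-.135,2.003,-1.577],[.2339,.4917,.7516],[-2.499,-1.581,-.376]),
([-1.887,.022,.676,1.228,.023,1.47,-1.653],[.2536,.5355,.6294],[-2.422,-1.534,-.527]),
([-1.98,-.44,1.32,2.21,.36,.66,-1.28],[.4411,.2285,.2404],[-2.423,-1.528,-.557]),
([-1.941,-.438,1.318,2.178,.333,.687,-1.228],[.4583,.216,.2537],[-2.429,-1.519,-.578]),
([-2.074,-.437,1.315,2.136,.424,.703,-1.407],[.4607,.2679,.2701],[-2.431,-1.524,-.602]),
([-2.037,-.438,1.318,2.35,.606,.51,-1.581],[.4201,.2389,.1999],[-2.456,-1.522,-.634])]
Q=np.array([d[0] for d in D]);P=np.array([d[1] for d in D]);RR=Ro.from_rotvec([d[2] for d in D])
def fk(q,sg,th):
    q=np.atleast_2d(q)*sg+np.array([th[0],0,0,0,0,0,th[1]])
    R=Ro.identity(len(q));p=np.zeros((len(q),3))
    links=np.array(th[2:]).reshape(-1,3)  # offsets after joints 1,3,4,5(unused),7
    idx={0:0,2:1,4:2,6:3}
    for i in range(7):
        R=R*Ro.from_euler("z" if i%2==0 else "y",q[:,i])
        if i in idx: p=p+R.apply(np.tile(links[idx[i]],(len(q),1)))
    return p,R
def fit():
    best=None
    for s in itertools.product([1,-1],repeat=4):
        sg=np.array([s[0],1,s[1],1,s[2],1,s[3]],float)
        def f(th): p,R=fk(Q,sg,th);return np.r_[((R.inv()*RR).as_rotvec()).ravel()]
        for a0 in(0,2.4,-1.5):
          for b0 in(0,1.6,3.1,-1.6):
            r=least_squares(lambda t:f(np.r_[t,np.zeros(12)]),[a0,b0])
            if best is None or r.cost<best[0]: best=(r.cost,sg,r.x)
    c,sg,ab=best
    def g(th): p,R=fk(Q,sg,th);return np.r_[(R.inv()*RR).as_rotvec().ravel()*.3,(p-P).ravel(),1e-4*np.array(th[2:])]
    r=least_squares(g,np.r_[ab,0,0,.3,0,0,.35,0,0,.35,0,0,.3])
    return sg,r.x,c
if __name__=="__main__":
    sg,th,c=fit();print(c,sg,th.round(3));p,R=fk(Q,sg,th)
    print((np.linalg.norm(p-P,axis=1)*1000).round(1),(R.inv()*RR).magnitude().round(3));np.savez("kin",sg=sg,th=th)
E
python3 kin.py
```

```text
2.3399982923568747e-05 [-1.  1. -1.  1. -1.  1. -1.] [ 1.000e-03  1.572e+00  1.000e-03 -3.600e-02  2.710e-01 -1.000e-03
 -1.600e-02  5.590e-01  0.000e+00 -2.000e-03  4.280e-01  0.000e+00
 -0.000e+00  3.710e-01]
[0.2 0.2 0.4 0.3 0.3 0.2 1.7 1.2 0.4 0.2] [0.    0.    0.002 0.001 0.001 0.    0.006 0.001 0.001 0.   ]
```

```bash
cat > plan.py <<'E'
import sim; from sim import *
from multiprocessing import Pool
L=th[2:].reshape(4,3);ID={0:0,2:1,4:2,6:3}
def chain(q):
    R=np.eye(3);p=np.zeros(3);ax=[];og=[]
    a=q*sg+np.array([th[0],0,0,0,0,0,th[1]])
    for i in range(7):
        c,s=np.cos(a[i]),np.sin(a[i])
        ax.append(R[:,2 if i%2==0 else 1]*sg[i]);og.append(p.copy())
        R=R@(np.array([[c,-s,0],[s,c,0],[0,0,1]]) if i%2==0 else np.array([[c,0,s],[0,1,0],[-s,0,c]]))
        if i in ID:p=p+R@L[ID[i]]
    return p,R,np.array(ax),np.array(og)
def jac2(q):
    p,R,ax,og=chain(q);return np.r_[np.cross(ax,p-og).T,ax.T]
sim.jac=jac2
sim.F=lambda q:(lambda c:(c[0],Ro.from_matrix(c[1])))(chain(q))
O=np.array([.5224,.3302]);Y=np.deg2rad(64.6);ex=np.array([np.cos(Y),np.sin(Y)]);ey=np.array([-ex[1],ex[0]])
def bx(x,y,z):return np.array([*(O+(ex*x+ey*y)/1000),z/1000])
def go(q,T,step=.038):
    for _ in range(30):
        p,R=sim.F(q);d=T-p;n=np.linalg.norm(d)
        if n<1e-3:break
        q2=sim.ik(q,p+d*min(1,step/n),R,n=6)
        if np.abs(q2-q).max()<1e-4:break
        q=q2
    return q
GO=[bx(-90,0,150),bx(-90,0,25),bx(-20,0,25),bx(-2,0,25)]
def trial(a):
    q0,W=a;q=q0
    for w in W:q=go(q,w)
    er=0;qs=[]
    for g in GO:
        q=go(q,g);p,R=sim.F(q);er=max(er,np.linalg.norm(p-g));qs.append(q)
    m=R.as_matrix();z=m[:,2];lean=np.rad2deg(np.arctan2(z[:2]@ex,-z[2]));lat=np.rad2deg(np.arcsin(z[:2]@ey))
    return er,lean,lat,q,W,np.min([np.minimum(x-lo,hi-x).min() for x in qs])
if __name__=="__main__":
    q0=Q[9];rng=np.random.default_rng(0);A=[(q0,[])]
    while len(A)<400:
        W=[]
        for _ in range(rng.integers(1,3)):
            r,a,z=rng.uniform(.35,.75),rng.uniform(.3,1.3),rng.uniform(.25,.9);W.append(np.array([r*np.cos(a),r*np.sin(a),z]).round(2))
        A.append((q0,W))
    with Pool() as P_:r=P_.map(trial,A,chunksize=5)
    r0=r[0];print("direct",r0[0],r0[1],r0[2])
    r=[x for x in r if x[0]<.003 and x[1]>15 and abs(x[2])<8];print(len(r))
    for x in sorted(r,key=lambda x:-x[5])[:6]:print(np.round(x[0],4),np.round(x[1:3],1),x[3].round(2),[w.tolist() for w in x[4]],round(x[5],2))
E
nproc; OMP_NUM_THREADS=1 timeout 400 python3 plan.py
```

```text
4
direct 0.19422613625523072 31.485822547067333 -18.174226675683737
191
0.0 [23.4 -2. ] [-0.59  0.55  0.07  2.12 -1.16  0.26  0.12] [[0.35, 0.18, 0.48], [0.12, 0.33, 0.41]] 0.03
0.0 [24.8 -0.9] [-0.49  0.56 -0.02  2.12 -1.18  0.24  0.17] [[0.18, 0.48, 0.28], [0.51, 0.45, 0.79]] 0.03
0.0 [25.  -0.4] [ 0.01  0.68 -0.71  2.08  0.93  0.22 -1.82] [[0.2, 0.32, 0.84], [0.27, 0.65, 0.43]] 0.02
0.0 [24.4 -2. ] [-0.52  0.56 -0.01  2.13 -1.18  0.22  0.16] [[0.45, 0.17, 0.36], [0.54, 0.29, 0.49]] 0.02
0.0 [24.4 -2. ] [-0.52  0.56 -0.    2.13 -1.18  0.22  0.16] [[0.27, 0.23, 0.53]] 0.02
0.0 [24.4 -2. ] [-0.52  0.56 -0.01  2.13 -1.18  0.22  0.16] [[0.32, 0.5, 0.63], [0.44, 0.47, 0.55]] 0.01
```

The model predicts that short detours unwind the elbow. I'll take the route via (0.45, 0.17, 0.36) and (0.54, 0.29, 0.49).

```bash
cat >> h.py <<'E'
def tow(*T):
    R,p=pose();q=p
    for t in T:
        t=np.array(t);d=R.T@(t-q)*1000;n=int(np.ceil(np.linalg.norm(d)/38));print("->",t,"total",d.round(1),"rows",n,"per row",(d/n).round(1));q=t
E
python3 -c "
from h import *
rep();tow([.45,.17,.36],[.54,.29,.49])"
```

```text
t 14.95 box xy mm [[-126.3   53.2]] z 0.1999 toolx yaw deg vs box -0.02 tilt [ 0.259  0.37  -0.892] F [-0.5 -0.5 -0.6] open 0.089
-> [0.45 0.17 0.36] total [  27.3   68.7 -160.6] rows 5 per row [  5.5  13.7 -32.1]
-> [0.54 0.29 0.49] total [189.6  33.5 -48.2] rows 6 per row [31.6  5.6 -8. ]
```

Request:
arm_command:
  moves: [5, 14, -32, 0, 5, 14, -32, 0, 5, 14, -32, 0, 6, 14, -32, 0, 6, 14, -32, 0, 0, 0, 0, 0]

```text
time_s: 15.45
ee_pos: [0.4588, 0.1706, 0.3695]
orientation: [-2.453, -1.512, -0.658]
force: [1.4, 0.7, -0.2]
opening: 0.088
grip_force: 0.0
```

```bash
cat > chk.py <<'E'
from h import *
from plan import trial,go,sim
q=np.array(bot.observe()["joint_pos"]);rep();print(q.round(3))
for W in([],[np.array([.54,.29,.49])],[np.array([.32,.5,.63])],[np.array([.5,.4,.6])]):
    r=trial((q,W));print(W,np.round(r[0],3),np.round(r[1:3],1),r[3].round(2),round(r[5],3))
tow([.54,.29,.49]);tow([.32,.5,.63]);tow([.5,.4,.6]);to(-90,0,150)
E
python3 chk.py
```

```text
t 15.45 box xy mm [[-171.4  -11. ]] z 0.3695 toolx yaw deg vs box -0.17 tilt [ 0.272  0.379 -0.884] F [ 1.4  0.7 -0.2] open 0.088
[-1.537 -0.423  0.94   2.025  0.203  0.919 -1.114]
[] 0.199 [ 31.6 -18.2] [-2.25 -0.4   1.3   2.53  1.51  0.55 -2.61] 0.006
[array([0.54, 0.29, 0.49])] 0.0 [24.8 -1.9] [-0.5   0.56 -0.03  2.13 -1.2   0.21  0.18] 0.0
[array([0.32, 0.5 , 0.63])] 0.0 [24.8 -1.9] [-0.49  0.56 -0.03  2.13 -1.2   0.21  0.18] 0.0
[array([0.5, 0.4, 0.6])] 0.0 [24.8 -1.9] [-0.5   0.56 -0.03  2.13 -1.2   0.21  0.18] 0.0
-> [0.54 0.29 0.49] total [182.2  25.  -39.2] rows 5 per row [36.4  5.  -7.8]
-> [0.32 0.5  0.63] total [ 330.6 -256.5 -143.2] rows 12 per row [ 27.6 -21.4 -11.9]
-> [0.5 0.4 0.6] total [ 305.7  -53.4 -105.6] rows 9 per row [ 34.   -5.9 -11.7]
to -90 0 150 tool mm [-28.9 -30.1 230.6]
```

Request:
arm_command:
  moves: [34, -6, -12, 0, 34, -6, -12, 0, 34, -6, -12, 0, 34, -6, -12, 0, 34, -6, -12, 0, 34, -6, -12, 0, 34, -6, -12, 0, 34, -6, -12, 0, 34, -6, -12, 0, 0, 0, 0, 0]

```text
time_s: 16.28
ee_pos: [0.4914, 0.4153, 0.5954]
orientation: [-2.444, -1.538, -0.649]
force: [-2.1, 2.4, -2.2]
opening: 0.087
grip_force: 0.0
```

```bash
python3 chk.py
```

```text
t 16.28 box xy mm [[63.6 64.5]] z 0.5954 toolx yaw deg vs box 0.97 tilt [ 0.265  0.375 -0.888] F [-2.1  2.4 -2.2] open 0.087
[-1.707  0.139  1.213  1.289 -0.33   1.366 -0.977]
[] 0.0 [24.4 -1.6] [-0.53  0.56  0.01  2.12 -1.19  0.24  0.18] 0.004
[array([0.54, 0.29, 0.49])] 0.0 [24.4 -1.6] [-0.53  0.56  0.01  2.12 -1.19  0.24  0.18] 0.002
[array([0.32, 0.5 , 0.63])] 0.202 [ 31.6 -18.1] [-2.21 -0.37  1.28  2.53  1.49  0.51 -2.6 ] 0.004
[array([0.5, 0.4, 0.6])] 0.0 [24.4 -1.6] [-0.53  0.56  0.01  2.12 -1.19  0.24  0.18] 0.002
-> [0.54 0.29 0.49] total [-131.5   91.3   59.4] rows 5 per row [-26.3  18.3  11.9]
-> [0.32 0.5  0.63] total [  21.2 -188.   -44.4] rows 6 per row [  3.5 -31.3  -7.4]
-> [0.5 0.4 0.6] total [-7.1 14.8 -7.6] rows 1 per row [-7.1 14.8 -7.6]
to -90 0 150 tool mm [-339.6   33.5  331.1]
```

```bash
cat > c2.py <<'E'
from h import *
import plan
from plan import go,bx,sim
q0=np.array(bot.observe()["joint_pos"])
for W in([],[[.54,.29,.49]],[[.6,.4,.5]],[[.6,.4,.5],[.56,.33,.3]],[[.55,.36,.4]],[[.65,.35,.5],[.6,.25,.35]]):
    q=q0;out=[]
    for w in [np.array(w) for w in W]+plan.GO:
        p0=sim.F(q)[0]
        for f in(.34,.67,1): q=go(q,p0+(w-p0)*f);out.append(q[1])
    print(W,"min q2",np.round(min(out),2),np.round(out[::3],2),q.round(2),np.round(np.linalg.norm(sim.F(q)[0]-plan.GO[-1]),4))
E
python3 c2.py
```

```text
[] min q2 -0.07 [-0.07  0.34  0.52  0.55] [-0.5   0.56 -0.03  2.13 -1.2   0.21  0.2 ] 0.0
[[0.54, 0.29, 0.49]] min q2 0.01 [0.08 0.01 0.34 0.52 0.55] [-0.5   0.56 -0.03  2.13 -1.2   0.21  0.2 ] 0.0
[[0.6, 0.4, 0.5]] min q2 0.21 [0.21 0.24 0.33 0.52 0.55] [-0.5   0.56 -0.03  2.13 -1.2   0.21  0.2 ] 0.0
[[0.6, 0.4, 0.5], [0.56, 0.33, 0.3]] min q2 0.21 [0.21 0.3  0.27 0.33 0.52 0.55] [-0.5   0.56 -0.03  2.13 -1.2   0.21  0.2 ] 0.0
[[0.55, 0.36, 0.4]] min q2 0.13 [0.13 0.19 0.33 0.52 0.55] [-0.5   0.56 -0.03  2.13 -1.2   0.21  0.2 ] 0.0
[[0.65, 0.35, 0.5], [0.6, 0.25, 0.35]] min q2 0.23 [0.23 0.34 0.25 0.33 0.52 0.55] [-0.5   0.56 -0.03  2.13 -1.2   0.21  0.2 ] 0.0
```

Routing via (0.6, 0.4, 0.5) and (0.56, 0.33, 0.3) keeps q2 away from zero.

```bash
python3 -c "
from h import *
tow([.6,.4,.5],[.56,.33,.3])"
```

```text
-> [0.6 0.4 0.5] total [-15.6  96.3 107.7] rows 4 per row [-3.9 24.1 26.9]
-> [0.56 0.33 0.3 ] total [-162.2  -19.6  140.8] rows 6 per row [-27.   -3.3  23.5]
```

Request:
arm_command:
  moves: [-4, 24, 27, 0, -4, 24, 27, 0, -4, 24, 27, 0, -4, 24, 27, 0, -27, -3, 23, 0, -27, -3, 23, 0, -27, -3, 23, 0, -27, -3, 23, 0, 0, 0, 0, 0]

```text
time_s: 17.03
ee_pos: [0.5699, 0.3358, 0.3574]
orientation: [-2.457, -1.516, -0.627]
force: [-0.4, -0.0, -1.8]
opening: 0.097
grip_force: 0.0
```

```bash
python3 c2.py | head -1; python3 -c "
from h import *
rep();print(np.round(bot.observe()['joint_pos'],2));to(-90,0,150);to(-90,0,60)"
```

```text
[] min q2 0.25 [0.25 0.37 0.52 0.55] [-0.51  0.56 -0.02  2.13 -1.2   0.21  0.17] 0.0
t 17.03 box xy mm [[ 25.4 -40.5]] z 0.3574 toolx yaw deg vs box -0.32 tilt [ 0.255  0.37  -0.893] F [-0.4 -0.  -1.8] open 0.097
[-1.35  0.28  1.1   1.75 -0.65  0.97 -0.47]
to -90 0 150 tool mm [-195.9  -49.   131.1]
to -90 0 60 tool mm [-236.   -54.5  211.5]
```

Request:
arm_command:
  moves: [-28, -7, 19, 0, -28, -7, 19, 0, -28, -7, 19, 0, -28, -7, 19, 0, -28, -7, 19, 0, -28, -7, 19, 0, -28, -7, 18, 0, 0, 0, 0, 0]

```text
time_s: 17.7
ee_pos: [0.4892, 0.252, 0.1525]
orientation: [-2.454, -1.519, -0.639]
force: [-1.1, -1.1, -0.1]
opening: 0.093
grip_force: 0.0
```

```bash
python3 c2.py | head -1; python3 -c "
from h import *
rep();print(np.round(bot.observe()['joint_pos'],2));to(-70,0,150);to(-70,0,50);to(-60,0,26)"
```

```text
[] min q2 0.3 [0.3  0.35 0.52 0.55] [-0.52  0.56 -0.01  2.13 -1.19  0.22  0.17] 0.0
t 17.7 box xy mm [[-84.9  -3.6]] z 0.1525 toolx yaw deg vs box -0.07 tilt [ 0.261  0.374 -0.89 ] F [-1.1 -1.1 -0.1] open 0.093
[-1.07  0.3   0.83  2.26 -1.13  0.56  0.18]
to -70 0 150 tool mm [12.1 -4.2  8.7]
to -70 0 50 tool mm [-33.  -10.9  97.7]
to -60 0 26 tool mm [-34.9 -12.9 123.5]
```

Request:
arm_command:
  moves: [-7, -2.5, 24, 0, -7, -2.5, 24, 0, -7, -2.5, 24, 0, -7, -2.5, 24, 0, -7, -2.5, 22, 0, 0, 0, 0, 0]

```text
time_s: 18.2
ee_pos: [0.4981, 0.2654, 0.0739]
orientation: [-2.457, -1.527, -0.63]
force: [-0.0, -0.4, 0.1]
opening: 0.087
grip_force: 0.0
```

```bash
python3 -c "
from h import *
rep();print(np.round(bot.observe()['joint_pos'],2));to(-30,0,26);to(-20,0,26)
R,p=pose();np.savez('w6',R=R,p=p)
a=optics.camera('wrist');b=optics.camera('scene')
cv2.imwrite('pics/w6.png',np.hstack([cv2.resize(a,(400,300)),cv2.resize(b[180:360,260:500],(400,300),interpolation=2)])[:,:,::-1])"
```

```text
t 18.2 box xy mm [[-68.9  -5.8]] z 0.0739 toolx yaw deg vs box 0.13 tilt [ 0.257  0.367 -0.894] F [-0.  -0.4  0.1] open 0.087
[-0.49  0.41  0.07  2.25 -1.31  0.26  0.36]
to -30 0 26 tool mm [ 13.7 -10.3  59.6]
to -20 0 26 tool mm [ 22.7 -10.6  64. ]
```

View pics/w6.png

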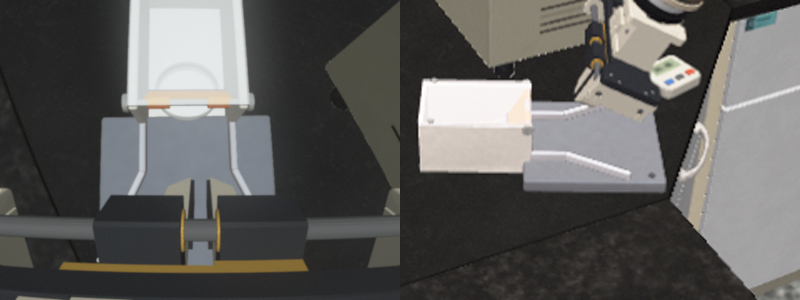

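The lean is visible on the right, with the fingers behind the channel. On the left, the dish arc at (187,75) shows the dish part-way in and the flap resting on it. I'll continue down and forward.

Request:
arm_command:
  moves: [3.5, -2.5, 11, 0, 3.5, -2.5, 11, 0, 3.5, -2.5, 11, 0, 3.5, -2.5, 11, 0, 0, 0, 11, 0, 0, 0, 0, 0]

```text
time_s: 18.8
ee_pos: [0.5121, 0.3001, 0.0351]
orientation: [-2.461, -1.536, -0.61]
force: [-0.0, 1.0, -0.7]
opening: 0.09
grip_force: 0.0
```

```bash
python3 -c "
from h import *
rep();print(np.round(bot.observe()['joint_pos'],2));to(-30,0,26);to(-20,0,26);to(-3,0,26)"
```

```text
t 18.8 box xy mm [[-31.6  -3.6]] z 0.0351 toolx yaw deg vs box 0.28 tilt [ 0.248  0.358 -0.9  ] F [-0.   1.  -0.7] open 0.09
[-0.37  0.52 -0.16  2.19 -1.32  0.12  0.34]
to -30 0 26 tool mm [-2.4 -4.3  8.6]
to -20 0 26 tool mm [ 6.6 -4.5 12.9]
to -3 0 26 tool mm [22.  -5.  20.2]
```

Request:
arm_command:
  moves: [2, -1.5, 4.5, 0, 2, -1.5, 4.5, 0, 2, -1.5, 4, 0, 0, 0, 0, 0]

```text
time_s: 19.13
ee_pos: [0.5137, 0.3115, 0.0288]
orientation: [-2.46, -1.536, -0.601]
force: [0.2, -0.6, -0.4]
opening: 0.09
grip_force: 0.0
```

```bash
python3 -c "
from h import *
rep();print(np.round(bot.observe()['joint_pos'],2));to(-20,0,26);to(-3,0,26)"
```

```text
t 19.13 box xy mm [[-20.6  -0.1]] z 0.0288 toolx yaw deg vs box 0.22 tilt [ 0.242  0.357 -0.902] F [ 0.2 -0.6 -0.4] open 0.09
[-0.4   0.54 -0.15  2.18 -1.32  0.12  0.32]
to -20 0 26 tool mm [-0.6 -0.3  2.8]
to -3 0 26 tool mm [14.8 -0.7 10. ]
```

Request:
arm_command:
  moves: [2.5, 0, 1.5, 0, 2.5, 0, 1.5, 0, 2.5, 0, 1.5, 0, 2.5, 0, 1.5, 0, 2.5, 0, 1.5, 0, 2.5, 0, 1.5, 0, 2.5, 0, 1.5, 0, 2.5, 0, 1.5, 0, 0, 0, 0, 0, 0, 0, 0, 0]

```text
time_s: 19.97
ee_pos: [0.5243, 0.3312, 0.0264]
orientation: [-2.461, -1.535, -0.601]
force: [-0.4, 0.4, 0.1]
opening: 0.092
grip_force: 0.0
```

```bash
python3 -c "
from h import *
rep();print(np.round(bot.observe()['joint_pos'],2));to(3,0,26)
R,p=pose();np.savez('w7',R=R,p=p)
a=optics.camera('wrist');cv2.imwrite('pics/w7.png',a[:,:,::-1])"
```

```text
t 19.97 box xy mm [[ 1.7 -1.2]] z 0.0264 toolx yaw deg vs box 0.17 tilt [ 0.242  0.357 -0.902] F [-0.4  0.4  0.1] open 0.092
[-0.48  0.55 -0.08  2.14 -1.29  0.14  0.26]
to 3 0 26 tool mm [ 1.  -1.3  0.8]
```

View pics/w7.png

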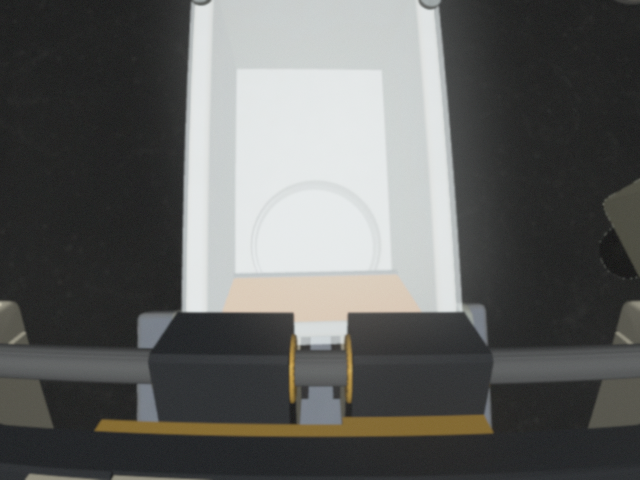

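The dish's front arc is now at (315,182), further in, and the flap rests on it and the fingers. I'll compute its position and push a few millimetres more for margin.

```bash
python3 -c "
from h import *
d=np.load('w7.npz');print(box(cast('wrist',[[315,182],[251,245],[380,245]],.024,(d['R'],d['p']))).round(1))"
```

```text
[[ 58.1  -0.5]
 [ 30.4  27.9]
 [ 29.3 -28.6]]
```

Request:
arm_command:
  moves: [1.8, 0, 0.9, 0, 1.8, 0, 0.9, 0, 0, 0, 0, 0, 0, 0, 0, 0]

```text
time_s: 20.35
ee_pos: [0.5253, 0.3325, 0.0253]
orientation: [-2.465, -1.534, -0.598]
force: [-2.7, -5.6, -0.1]
opening: 0.089
grip_force: 3.1
```

Request:
arm_command:
  moves: [-5, 0, -2.5, 0, -7, 0, -3.5, 0, -9, 0, -4.5, 0, -9, 0, -4.5, 0, -9, 0, -4.5, 0, -9, 0, -4.5, 0, -9, 0, -4.5, 0, -9, 0, -4.5, 0, -9, 0, -5, 0, 0, 0, 0, 0]

```text
time_s: 21.18
ee_pos: [0.491, 0.2571, 0.0344]
orientation: [-2.465, -1.535, -0.584]
force: [0.4, 0.0, -0.2]
opening: 0.088
grip_force: 0.0
```

```bash
python3 -c "
from h import *
rep();print(np.round(bot.observe()['joint_pos'],2))
R,p=pose();np.savez('w8',R=R,p=p)
a=optics.camera('wrist');b=optics.camera('scene')
cv2.imwrite('pics/w8.png',np.hstack([cv2.resize(a[0:300,160:480],(400,375)),cv2.resize(b[200:350,260:420],(400,375),interpolation=2)])[:,:,::-1])"
```

```text
t 21.18 box xy mm [[-79.5  -3. ]] z 0.0344 toolx yaw deg vs box -0.04 tilt [ 0.233  0.352 -0.907] F [ 0.4  0.  -0.2] open 0.088
[-0.25  0.49 -0.23  2.25 -1.32  0.12  0.4 ]
```

View pics/w8.png

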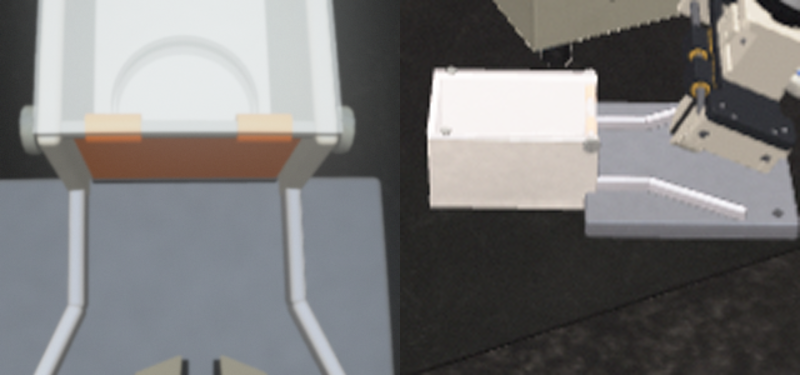

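The flap now appears to hang down, with its front face showing to crop row 180. The dish arc inside is at crop (185,37). I'll check the dish position and the flap angle.

```bash
python3 -c "
from h import *
d=np.load('w8.npz');P=(d['R'],d['p'])
f=lambda l:[[160+u*.8,v*.8] for u,v in l]
print('front outer/left/right z24,33',[box(cast('wrist',f([[185,35],[110,110],[260,110]]),z,P)).round(1).tolist() for z in(.024,.033)])
print('flap lower edge z.021',box(cast('wrist',f([[95,181],[278,181]]),.021,P)).round(1).tolist())
print('mouth',box(cast('wrist',f([[85,303],[289,299]]),.030,P)).round(1).tolist())"
```

```text
front outer/left/right z24,33 [[[57.7, -1.0], [25.5, 28.4], [25.5, -29.6]], [[51.6, -0.6], [21.0, 27.4], [21.0, -27.9]]]
flap lower edge z.021 [[-1.8, 34.4], [-2.4, -35.9]]
mouth [[-49.3, 36.5], [-49.3, -35.8]]
```

The flap's lower edge is at the shut position (x ≈ -2 mm). I'll lift the arm clear and look straight down into the tray with the wrist camera, measuring numerically.

Request:
arm_command:
  moves: [8.5, 0, -18, 0, 8.5, 0, -18, 0, 8.5, 0, -18, 0, 8.5, 0, -18, 0, 8.5, 0, -18, 0, 8.5, 0, -18, 0, 18, 0, 8.5, 0, 18, 0, 8.5, 0, 18, 0, 8.5, 0, 0, 0, 0, 0]

```text
time_s: 22.12
ee_pos: [0.5137, 0.3217, 0.1538]
orientation: [-2.456, -1.542, -0.588]
force: [1.1, 0.1, 0.1]
opening: 0.087
grip_force: 0.0
```

```bash
python3 -c "
from h import *
rep();R,p=pose();np.savez('w9',R=R,p=p)
a=optics.camera('wrist');cv2.imwrite('pics/w9.png',a[:,:,::-1]);cv2.imwrite('pics/t9.png',optics.camera('top')[:,:,::-1])
s=.25
def rect(name,im,z,P=None):
    # homography from image to a 0.5 mm grid, x -20..130, y -50..50 (flat plane)
    c=optics.get_calibration(name);K=np.array([[c['fx'],0,c['cx']],[0,c['fy'],c['cy']],[0,0,1]])
    u=cv2.undistort(im,K,c['distortion'])
    src=np.float32([[100,100],[540,100],[540,300],[100,300]])
    d=cv2.undistortPoints(src[:,None],K,np.zeros(5),P=K)[:,0]
    raw=cv2.projectPoints(np.c_[(src-[c['cx'],c['cy']])/[c['fx'],c['fy']],np.ones(4)],np.zeros(3),np.zeros(3),K,c['distortion'])[0][:,0]
    g=box(cast(name,raw,z,P)); g=np.float32(np.c_[(g[:,0]+20)*4,(50-g[:,1])*4])
    return cv2.warpPerspective(u,cv2.getPerspectiveTransform(src,g),(600,400))
g=cv2.cvtColor(a,cv2.COLOR_RGB2GRAY)
for z in(.009,.021,.024,.033):
    r=rect('wrist',g,z,(R,p));cv2.imwrite(f'pics/r{int(z*1000)}.png',r)
    e=cv2.createCLAHE(4,(8,8)).apply(cv2.GaussianBlur(r,(0,0),1.5))
    C=cv2.HoughCircles(e,cv2.HOUGH_GRADIENT_ALT,1.5,8,param1=60,param2=.6,minRadius=95,maxRadius=135)
    print(z,None if C is None else [(round(x/4-20,1),round(50-y/4,1),round(q/4,1)) for x,y,q in C[0]])
    pr=cv2.GaussianBlur(r,(0,0),2)[190:210].mean(0);d=np.gradient(pr)
    i=[k for k in range(2,598) if abs(d[k])>.5 and abs(d[k])==abs(d[k-2:k+3]).max()]
    print('edges y=0',[(round(k/4-20,1),round(d[k],1)) for k in i])
"
```

```text
t 22.12 box xy mm [[-11.4   4.2]] z 0.1538 toolx yaw deg vs box 0.42 tilt [ 0.233  0.356 -0.905] F [1.1 0.1 0.1] open 0.087
0.009 [(np.float32(31.8), np.float32(-2.5), np.float32(30.4)), (np.float32(31.8), np.float32(-2.5), np.float32(26.1))]
edges y=0 [(-7.2, np.float64(7.2)), (-0.2, np.float64(-1.0)), (2.0, np.float64(2.1)), (58.0, np.float64(-0.9)), (62.2, np.float64(1.0)), (62.5, np.float64(1.0)), (63.2, np.float64(0.7)), (120.8, np.float64(-1.5)), (121.5, np.float64(-2.0)), (121.8, np.float64(-2.0))]
0.021 [(np.float32(31.0), np.float32(-1.0), np.float32(29.5)), (np.float32(31.0), np.float32(-1.0), np.float32(25.6))]
edges y=0 [(-7.0, np.float64(7.5)), (-3.8, np.float64(1.0)), (-0.2, np.float64(-1.0)), (0.0, np.float64(-1.0)), (2.0, np.float64(2.1)), (55.8, np.float64(-1.0)), (56.0, np.float64(-1.0)), (59.2, np.float64(0.8)), (60.5, np.float64(1.0)), (116.8, np.float64(-2.0))]
0.024 [(np.float32(30.2), np.float32(-1.0), np.float32(29.3)), (np.float32(30.2), np.float32(-1.0), np.float32(25.5))]
edges y=0 [(-7.0, np.float64(7.5)), (-4.0, np.float64(1.0)), (-0.2, np.float64(-1.0)), (0.0, np.float64(-1.0)), (1.8, np.float64(2.1)), (2.0, np.float64(2.1)), (55.5, np.float64(-1.0)), (59.0, np.float64(1.0)), (59.2, np.float64(1.0)), (60.2, np.float64(0.7)), (115.8, np.float64(-2.0)), (116.0, np.float64(-2.0))]
0.033 [(np.float32(29.5), np.float32(5.8), np.float32(29.9)), (np.float32(29.5), np.float32(-0.2), np.float32(25.0))]
edges y=0 [(-6.8, np.float64(7.7)), (-1.0, np.float64(-0.6)), (-0.2, np.float64(-1.0)), (0.0, np.float64(-1.0)), (1.8, np.float64(2.1)), (53.2, np.float64(-1.0)), (54.2, np.float64(-0.8)), (57.5, np.float64(1.0)), (57.8, np.float64(1.0)), (112.5, np.float64(-2.0)), (112.8, np.float64(-2.0)), (113.0, np.float64(-2.0))]
```

Circle fits put the dish centre near x ≈ 31–33 mm, right at the limit. To tell whether it lies flat I need the height of its rear rim, so I'll take two views from further forward.

Request:
arm_command:
  moves: [30, 0, -2, 0, 30, 0, -2, 0, 30, 0, -2, 0, 30, 0, -2, 0, 0, 0, 0, 0]

```text
time_s: 22.63
ee_pos: [0.559, 0.4179, 0.2139]
orientation: [-2.455, -1.541, -0.593]
force: [-0.3, -0.2, -0.3]
opening: 0.095
grip_force: 0.0
```

```bash
cat > m.py <<'E'
from h import *
import sys
def rect(name,im,z,P=None):
    c=optics.get_calibration(name);K=np.array([[c['fx'],0,c['cx']],[0,c['fy'],c['cy']],[0,0,1]])
    u=cv2.undistort(im,K,c['distortion']);src=np.float32([[100,100],[540,100],[540,300],[100,300]])
    raw=cv2.projectPoints(np.c_[(src-[c['cx'],c['cy']])/[c['fx'],c['fy']],np.ones(4)],np.zeros(3),np.zeros(3),K,c['distortion'])[0][:,0]
    g=box(cast(name,raw,z,P));g=np.float32(np.c_[(g[:,0]+20)*4,(50-g[:,1])*4])
    return cv2.warpPerspective(u,cv2.getPerspectiveTransform(src,g),(600,400))
def edges(pr,o,sgn,thr=.4):
    d=np.gradient(pr);return [(round(float(o+sgn*k/4),1),round(float(d[k]),1)) for k in range(3,len(d)-3) if abs(d[k])>thr and abs(d[k])==abs(d[k-3:k+4]).max()]
def meas(n,new=True):
    if new:
        R,p=pose();np.savez(n,R=R,p=p);cv2.imwrite(f'pics/{n}.png',optics.camera('wrist')[:,:,::-1])
    d=np.load(n+'.npz');R,p=d['R'],d['p'];M=optics.get_calibration('wrist')['mount'];o=p+R@M[:3,3];print(n,'cam box',box(o).round(0),o[2].round(3))
    g=cv2.imread(f'pics/{n}.png',0)
    for z in(.024,.035):
        r=rect('wrist',g,z,(R,p));b=cv2.GaussianBlur(r,(0,0),1.5)
        e=cv2.createCLAHE(4,(8,8)).apply(b)
        C=cv2.HoughCircles(e,cv2.HOUGH_GRADIENT_ALT,1.5,8,param1=60,param2=.6,minRadius=90,maxRadius=140)
        print(z,None if C is None else np.array([(x/4-20,50-y/4,q/4) for x,y,q in C[0]]).round(1).tolist())
        print(' along x at y=-1',edges(b[200:208].mean(0),-20,1));print(' along y at x=30',edges(b[:,196:204].mean(1),50,-1))
if __name__=="__main__": rep();meas(sys.argv[1])
E
python3 m.py wA
```

```text
t 22.63 box xy mm [[94.9  4.5]] z 0.2139 toolx yaw deg vs box 0.4 tilt [ 0.235  0.358 -0.904] F [-0.3 -0.2 -0.3] open 0.095
wA cam box [[105.  14.]] 0.391
0.024 [[15.600000381469727, -4.800000190734863, 31.299999237060547], [51.20000076293945, -5.5, 29.799999237060547], [50.099998474121094, -8.5, 25.700000762939453], [44.099998474121094, -6.199999809265137, 24.399999618530273], [0.20000000298023224, -5.099999904632568, 24.700000762939453]]
 along x at y=-1 [(-13.5, 7.5), (-13.2, 7.5), (-1.0, 0.5), (-0.8, 0.5), (1.5, 0.5), (1.8, 0.5), (20.0, -12.2), (23.2, 0.8), (25.2, 0.8), (27.0, 0.5), (29.0, 0.9), (38.2, -0.9), (38.8, -0.9), (39.0, -0.9), (42.8, -1.5), (47.0, -2.0), (47.2, -2.0), (47.5, -2.0), (49.8, 15.1)]
 along y at x=30 [(35.0, 0.4), (34.8, 0.4), (30.0, 0.5), (29.8, 0.5), (22.2, 14.0), (18.8, -7.3), (18.5, -7.3), (16.2, 0.8), (4.2, 0.4), (-28.5, 6.2), (-32.8, -12.1)]
0.035 [[18.200000762939453, -6.199999809265137, 30.0], [24.200000762939453, -3.200000047683716, 24.799999237060547]]
 along x at y=-1 [(-19.2, 8.1), (-10.0, 7.9), (2.2, 0.5), (2.5, 0.5), (4.5, 0.5), (4.8, 0.5), (22.5, -12.6), (26.0, 0.9), (27.2, 0.7), (28.5, 0.8), (30.0, 0.5), (30.2, 0.5), (31.2, 0.8), (31.8, 0.8), (40.2, -0.9), (40.8, -0.9), (41.0, -0.9), (44.8, -1.6), (48.8, -2.0), (49.0, -2.0), (49.2, -2.0), (51.5, 15.7)]
 along y at x=30 [(43.2, 0.5), (39.8, 0.5), (29.2, 0.4), (26.0, 0.4), (22.0, 13.9), (18.0, -7.4), (15.5, 0.4), (15.2, 0.4), (-27.5, 6.7), (-31.2, -11.8), (-36.5, -0.5)]
```

Request:
arm_command:
  moves: [27, 0, 13, 0, 27, 0, 13, 0, 0, 0, 0, 0]

```text
time_s: 22.93
ee_pos: [0.5843, 0.4699, 0.2089]
orientation: [-2.458, -1.54, -0.585]
force: [-0.6, 2.0, 0.1]
opening: 0.088
grip_force: 0.0
```

```bash
python3 m.py wB
```

```text
t 22.93 box xy mm [[152.7   4. ]] z 0.2089 toolx yaw deg vs box 0.28 tilt [ 0.231  0.355 -0.906] F [-0.6  2.   0.1] open 0.088
wB cam box [[163.  13.]] 0.386
0.024 [[107.0999984741211, -6.199999809265137, 30.5], [67.80000305175781, -8.100000381469727, 32.099998474121094], [78.5999984741211, -8.5, 26.5], [92.5, -1.7999999523162842, 26.600000381469727]]
 along x at y=-1 [(4.8, 16.5), (7.8, 0.5), (14.8, 0.5), (22.5, 0.4), (22.8, 0.4), (29.2, 0.4), (35.2, 9.9), (44.2, 5.3), (44.5, 5.3), (78.5, -9.9), (81.0, 0.8), (82.0, 0.7), (84.0, 0.9), (85.0, 0.9), (86.2, 0.7), (88.2, 0.5), (88.5, 0.5), (89.0, 0.5), (92.8, -0.5), (93.2, -0.5), (93.8, -0.5), (95.0, -0.9), (96.0, -1.0), (96.2, -1.0), (96.5, -1.0), (96.8, -1.0), (97.0, -1.0), (97.2, -1.0), (100.2, -1.6), (104.8, -2.9), (107.5, 15.2), (123.5, -4.2), (129.0, -4.4)]
 along y at x=30 [(17.8, 0.5), (5.5, 0.4), (-4.5, 0.5), (-43.2, -0.4)]
0.035 [[73.80000305175781, -6.199999809265137, 25.399999618530273], [110.5, -5.099999904632568, 26.5], [82.4000015258789, -3.200000047683716, 26.899999618530273]]
 along x at y=-1 [(9.5, 16.8), (12.5, 0.4), (14.5, 0.5), (19.2, 0.5), (19.5, 0.5), (23.0, 0.5), (25.8, 0.4), (33.2, 0.4), (39.0, 10.1), (48.0, 5.5), (81.0, -10.0), (83.5, 0.8), (87.0, 0.9), (90.0, 0.5), (90.5, 0.5), (91.2, 0.5), (94.8, -0.5), (95.8, -0.5), (98.2, -1.2), (98.5, -1.2), (102.2, -1.6), (102.5, -1.6), (106.8, -2.9), (109.0, 15.2), (124.5, -4.2), (124.8, -4.2), (129.0, -1.5)]
 along y at x=30 [(41.8, 0.4), (33.2, 0.4), (28.0, 0.4), (20.2, 0.5), (-27.5, 0.4)]
```

The gripper blocks those views. Re-pushing with a smaller lean is safe in either case: the front corner of the tip then runs lower, so it catches the dish if the rear still hangs and passes over it if it is down. I'll use the model to find a path that lowers the lean through the wrist limit.

```bash
cat > c3.py <<'E'
from h import *
from plan import go,bx,sim,ex,ey
q0=np.array(bot.observe()["joint_pos"]);print(q0.round(2))
def ll(q):
    m=sim.F(q)[1].as_matrix();z=m[:,2];return np.round([np.rad2deg(np.arctan2(z[:2]@ex,-z[2])),np.rad2deg(np.arcsin(z[:2]@ey))],1)
for X,Y,Z in((-150,0,120),(-180,0,120),(-180,0,80),(-200,0,80),(-220,0,100),(-180,40,90),(-180,-40,90),(-240,0,120)):
    q=q0;o=[]
    for w in((0,0,200),(-100,0,150),(X,Y,Z),(-70,0,70),(-60,0,35),(-20,0,26),(0,0,26)):
        q=go(q,bx(*w),.03);o.append((ll(q).tolist(),round(float(np.linalg.norm(sim.F(q)[0]-bx(*w)))*1000,1)))
    print((X,Y,Z),o,q.round(2))
E
python3 c3.py
```

```text
[-1.01  0.47  0.46  1.73 -0.6   0.66 -0.66]
(-150, 0, 120) [([24.8, -3.2], 0.6), ([24.7, -3.3], 0.0), ([24.7, -3.3], 0.0), ([24.7, -3.2], 0.0), ([24.7, -3.2], 0.0), ([24.7, -3.2], 0.0), ([24.7, -3.2], 0.0)] [-0.53  0.55 -0.02  2.14 -1.26  0.19  0.23]
(-180, 0, 120) [([24.8, -3.2], 0.6), ([24.7, -3.3], 0.0), ([24.7, -3.3], 0.0), ([24.7, -3.3], 0.8), ([24.7, -3.2], 0.0), ([24.7, -3.3], 0.0), ([24.7, -3.3], 0.0)] [-0.51  0.55 -0.04  2.14 -1.23  0.18  0.2 ]
(-180, 0, 80) [([24.8, -3.2], 0.6), ([24.7, -3.3], 0.0), ([24.7, -3.2], 0.0), ([24.7, -3.3], 0.0), ([24.7, -3.2], 0.0), ([24.7, -3.3], 0.0), ([24.7, -3.3], 0.0)] [-0.51  0.55 -0.04  2.14 -1.23  0.18  0.2 ]
(-200, 0, 80) [([24.8, -3.2], 0.6), ([24.7, -3.3], 0.0), ([24.7, -3.2], 0.0), ([24.7, -3.3], 0.0), ([24.7, -3.2], 0.0), ([24.7, -3.3], 0.0), ([24.7, -3.3], 0.0)] [-0.51  0.55 -0.03  2.14 -1.24  0.18  0.21]
(-220, 0, 100) [([24.8, -3.2], 0.6), ([24.7, -3.3], 0.0), ([24.7, -3.3], 0.0), ([24.7, -3.3], 0.0), ([24.7, -3.3], 0.0), ([24.7, -3.3], 0.0), ([24.8, -3.3], 0.0)] [-0.51  0.55 -0.03  2.14 -1.24  0.18  0.22]
(-180, 40, 90) [([24.8, -3.2], 0.6), ([24.7, -3.3], 0.0), ([24.7, -3.2], 0.0), ([24.7, -3.3], 0.0), ([24.7, -3.3], 0.0), ([24.7, -3.3], 0.0), ([24.7, -3.3], 0.0)] [-0.51  0.55 -0.04  2.14 -1.24  0.18  0.21]
(-180, -40, 90) [([24.8, -3.2], 0.6), ([24.7, -3.3], 0.0), ([24.7, -3.2], 0.0), ([24.7, -3.3], 0.0), ([24.7, -3.2], 0.0), ([24.7, -3.3], 0.0), ([24.7, -3.3], 0.0)] [-0.51  0.55 -0.04  2.14 -1.23  0.18  0.2 ]
(-240, 0, 120) [([24.8, -3.2], 0.6), ([24.7, -3.3], 0.0), ([24.7, -3.3], 0.0), ([24.7, -3.3], 0.0), ([24.7, -3.3], 0.0), ([24.7, -3.3], 0.0), ([24.7, -3.3], 0.0)] [-0.52  0.55 -0.02  2.14 -1.25  0.18  0.22]
```

```bash
python3 -c "
from h import *
c,s=np.cos(YAW),np.sin(YAW)
f=lambda x,y,z:[*(O+(np.array([c,s])*x+np.array([-s,c])*y)/1000),z/1000]
tow(f(-70,0,170),f(-70,0,50),f(-35,0,26))"
```

```text
-> [0.49237454 0.26696653 0.17      ] total [-216.     5.7  -57.1] rows 6 per row [-36.    1.   -9.5]
-> [0.49237454 0.26696653 0.05      ] total [-50.2  -6.4 108.8] rows 4 per row [-12.6  -1.6  27.2]
-> [0.50738727 0.29858326 0.026     ] total [21.7 -2.  36.4] rows 2 per row [10.9 -1.  18.2]
```

Request:
arm_command:
  moves: [-36, 1, -9.5, 0, -36, 1, -9.5, 0, -36, 1, -9.5, 0, -36, 1, -9.5, 0, -36, 1, -9.5, 0, -36, 1, -9.5, 0, 0, 0, 0, 0]
  fingers: 1

```text
time_s: 23.57
ee_pos: [0.4887, 0.2569, 0.1685]
orientation: [-2.47, -1.528, -0.578]
force: [-1.2, -0.6, 0.2]
opening: 0.003
grip_force: 0.0
```

Request:
arm_command:
  moves: [-7, -1, 15, 0, -7, -1, 15, 0, -7, -1, 15, 0, -7, -1, 15, 0, -7, -1, 15, 0, -7, -1, 15, 0, -7, -1, 15, 0, 0, 0, 0, 0]

```text
time_s: 24.23
ee_pos: [0.49, 0.263, 0.0521]
orientation: [-2.465, -1.535, -0.578]
force: [-0.2, -0.1, -0.6]
opening: 0.005
grip_force: 0.0
```

```bash
python3 -c "
from h import *
rep();print(np.round(bot.observe()['joint_pos'],2));to(-35,0,28);to(-35,0,24)"
```

```text
t 24.23 box xy mm [[-74.6   0.5]] z 0.0521 toolx yaw deg vs box -0.09 tilt [ 0.229  0.351 -0.908] F [-0.2 -0.1 -0.6] open 0.005
[-0.42  0.45 -0.03  2.25 -1.25  0.22  0.31]
to -35 0 28 tool mm [26.  -1.7 38.3]
to -35 0 24 tool mm [24.3 -1.9 41.9]
```

Request:
arm_command:
  moves: [5, -0.4, 8, 0, 5, -0.4, 8, 0, 5, -0.4, 8, 0, 5, -0.4, 8, 0, 4.5, 0, 8, 0, 0, 0, 0, 0]

```text
time_s: 24.73
ee_pos: [0.5098, 0.3028, 0.0283]
orientation: [-2.459, -1.539, -0.585]
force: [-0.1, 0.0, 0.1]
opening: 0.004
grip_force: 0.0
```

```bash
python3 -c "
from h import *
rep();to(-25,0,23.5);to(2,0,23.5)"
```

```text
t 24.73 box xy mm [[-30.2  -0.4]] z 0.0283 toolx yaw deg vs box 0.22 tilt [ 0.232  0.354 -0.906] F [-0.1  0.   0.1] open 0.004
to -25 0 23.5 tool mm [ 2.7 -0.7  6.5]
to 2 0 23.5 tool mm [27.2 -1.3 17.8]
```

Request:
arm_command:
  moves: [1, -0.5, 3, 0, 1, 0, 2, 0, 0, 0, 0, 0]

```text
time_s: 24.98
ee_pos: [0.5109, 0.3044, 0.0249]
orientation: [-2.461, -1.537, -0.585]
force: [0.1, -0.3, 1.7]
opening: 0.004
grip_force: 0.0
```

Request:
arm_command:
  moves: [2.7, 0, 1.3, 0, 2.7, 0, 1.3, 0, 2.7, 0, 1.3, 0, 2.7, 0, 1.3, 0, 2.7, 0, 1.3, 0, 2.7, 0, 1.3, 0, 0, 0, 0, 0]

```text
time_s: 25.57
ee_pos: [0.5192, 0.3213, 0.0251]
orientation: [-2.46, -1.538, -0.586]
force: [-0.2, 0.6, -0.6]
opening: 0.003
grip_force: 0.0
```

```bash
python3 -c "
from h import *
rep();to(2,0,23.5)"
```

```text
t 25.57 box xy mm [[-9.4 -0.9]] z 0.0251 toolx yaw deg vs box 0.18 tilt [ 0.233  0.354 -0.906] F [-0.2  0.6 -0.6] open 0.003
to 2 0 23.5 tool mm [ 9.7 -1.3  6.1]
```

Request:
arm_command:
  moves: [2.7, 0, 1.7, 0, 2.7, 0, 1.7, 0, 0, 0, 0, 0]

```text
time_s: 25.82
ee_pos: [0.5221, 0.3268, 0.0241]
orientation: [-2.461, -1.538, -0.586]
force: [0.3, -0.5, -1.1]
opening: 0.008
grip_force: 0.0
```

Request:
arm_command:
  moves: [2.2, 0, 1.2, 0, 2.2, 0, 1.2, 0, 0, 0, 0, 0]

```text
time_s: 26.07
ee_pos: [0.5244, 0.331, 0.0238]
orientation: [-2.461, -1.538, -0.586]
force: [-0.4, -0.5, -0.5]
opening: 0.006
grip_force: 0.0
```

```bash
python3 -c "
from h import *
rep()
R,p=pose();np.savez('wC',R=R,p=p);cv2.imwrite('pics/wC.png',optics.camera('wrist')[:,:,::-1])
from m import meas
for n in('w7','wC'):meas(n,False)" | grep -v 'along y'
```

```text
t 26.07 box xy mm [[ 1.6 -1.4]] z 0.0238 toolx yaw deg vs box 0.14 tilt [ 0.232  0.354 -0.906] F [-0.4 -0.5 -0.5] open 0.006
w7 cam box [[11.  9.]] 0.204
0.024 [[29.5, -0.20000000298023224, 28.299999237060547], [29.5, -0.20000000298023224, 25.100000381469727]]
 along x at y=-1 [(-18.8, -1.5), (-16.5, -2.6), (-15.0, 9.6), (-12.5, 11.6), (-9.0, 1.1), (-7.0, 0.5), (-3.2, -1.7), (6.5, 0.4), (13.0, 0.5), (16.8, -1.9), (18.5, 5.5), (26.2, 0.4), (54.8, -1.7), (56.8, -0.5), (57.0, -0.5), (57.2, -0.5), (59.2, 1.8), (81.0, -0.4), (113.0, -3.0)]
0.035 [[27.200000762939453, 1.2000000476837158, 27.600000381469727], [27.200000762939453, 1.2000000476837158, 24.399999618530273]]
 along x at y=-1 [(-19.0, -1.0), (-17.0, -1.4), (-15.0, -2.6), (-13.2, 9.9), (-11.0, 12.2), (-7.2, 1.3), (-2.2, -1.8), (16.2, -1.8), (18.0, 5.7), (52.0, -1.6), (54.0, -0.5), (54.2, -0.5), (54.5, -0.5), (56.0, 1.9), (56.2, 1.9), (76.8, -0.4), (106.5, -3.0), (106.8, -3.0), (107.0, -3.0), (112.5, -0.4)]
wC cam box [[12.  8.]] 0.201
0.024 [[30.200000762939453, 0.10000000149011612, 27.799999237060547], [30.200000762939453, 0.10000000149011612, 24.700000762939453]]
 along x at y=-1 [(-18.5, -1.2), (-16.0, -3.2), (-13.2, 18.7), (-9.8, 4.4), (-9.5, 4.4), (-3.8, -2.0), (-1.5, 0.5), (15.5, -1.2), (17.2, 5.4), (35.5, 0.4), (55.0, -1.6), (57.0, -0.8), (59.0, 2.0), (93.8, -0.4), (113.0, -3.1)]
0.035 [[28.399999618530273, -0.20000000298023224, 26.799999237060547], [28.399999618530273, -0.20000000298023224, 24.200000762939453]]
 along x at y=-1 [(-18.8, -1.4), (-16.5, -1.1), (-14.2, -3.4), (-11.8, 19.2), (-11.5, 19.2), (-8.2, 4.8), (-2.8, -2.0), (10.0, -0.4), (15.2, -1.5), (17.0, 5.8), (52.0, -1.6), (52.2, -1.6), (54.2, -0.8), (56.0, 1.9), (56.2, 1.9), (106.8, -3.1)]
```

There is no resistance even with the tips 10 mm past the flap and their front corner at about z = 28 mm. A dish still on the step would be in the way there, so it must have dropped. I'll withdraw clear so the fixed top camera can confirm it.

Request:
arm_command:
  moves: [-5, 0, -3, 0, -8, 0, -4, 0, -9, 0, -4.5, 0, -9, 0, -4.5, 0, -9, 0, -4.5, 0, -9, 0, -4.5, 0, -9, 0, -4.5, 0, -9, 0, -5, 0, -9, 0, -5, 0, -9, 0, -5, 0]

```text
time_s: 26.95
ee_pos: [0.483, 0.2436, 0.0327]
orientation: [-2.462, -1.539, -0.574]
force: [0.2, -0.5, 0.0]
opening: -0.0
grip_force: 0.0
```

Request:
arm_command:
  moves: [8, 0, -20, 0, 8, 0, -20, 0, 8, 0, -20, 0, 8, 0, -20, 0, 0, 0, -30, 0, 0, 0, -30, 0, 0, 0, -30, 0, 0, 0, -30, 0, 0, 0, 0, 0]

```text
time_s: 27.7
ee_pos: [0.4521, 0.1993, 0.2308]
orientation: [-2.461, -1.536, -0.584]
force: [1.5, -0.4, 0.3]
opening: 0.002
grip_force: 0.0
```

```bash
cat > t.py <<'E'
from m import *
rep()
a=np.mean([optics.camera('top').astype(float) for _ in range(4)],0).astype(np.uint8);cv2.imwrite('pics/tD.png',a[:,:,::-1])
cv2.imwrite('pics/sD.png',optics.camera('scene')[:,:,::-1])
g=cv2.cvtColor(a,cv2.COLOR_RGB2GRAY)
import m
for z in(.018,.024,.009,.075):
    r=rect('top',g,z);b=cv2.GaussianBlur(r,(0,0),2)
    print(z,'x@y0',edges(b[192:208].mean(0),-20,1,.25))
    if z==.024:
        e=cv2.createCLAHE(4,(8,8)).apply(b);C=cv2.HoughCircles(e,cv2.HOUGH_GRADIENT_ALT,1.5,8,param1=60,param2=.5,minRadius=90,maxRadius=140)
        print(None if C is None else np.array([(x/4-20,50-y/4,q/4) for x,y,q in C[0]]).round(1).tolist())
# deck front edge / corners as ruler
im=a.astype(int);dk=((im[...,2]>im[...,0]+8)&(im[...,2]>100)).astype(np.uint8)*255;dk[:190]=0;dk[325:]=0;dk[:,:255]=0;dk[:,425:]=0
dk=cv2.morphologyEx(dk,cv2.MORPH_CLOSE,np.ones((5,5)));c=max(cv2.findContours(dk,0,2)[0],key=cv2.contourArea)
print('deck',box(cast('top',cv2.boxPoints(cv2.minAreaRect(c)),.018)).round(1).tolist())
E
python3 t.py
```

```text
t 27.7 box xy mm [[-148.4    7.3]] z 0.2308 toolx yaw deg vs box 0.08 tilt [ 0.232  0.354 -0.906] F [ 1.5 -0.4  0.3] open 0.002
0.018 x@y0 [(-5.5, 6.7), (2.2, 0.4), (3.8, 0.4), (60.5, 0.3), (61.8, 0.5), (120.0, -1.0), (120.2, -1.0), (120.5, -1.0), (123.0, -0.5)]
0.024 x@y0 [(-5.5, 6.7), (1.5, 0.4), (3.5, 0.5), (60.0, 0.3), (61.2, 0.5), (119.0, -1.0), (119.2, -1.0), (129.0, 0.9)]
[[30.200000762939453, -2.5, 28.799999237060547], [25.799999237060547, -1.0, 32.599998474121094], [25.799999237060547, -6.199999809265137, 28.299999237060547], [26.5, -13.0, 24.799999237060547], [31.0, -6.199999809265137, 32.400001525878906]]
0.009 x@y0 [(-5.2, 6.5), (2.2, 0.4), (4.0, 0.5), (62.5, 0.3), (62.8, 0.3), (122.2, -1.0), (124.2, -0.5), (124.5, -0.5)]
0.075 x@y0 [(-6.5, 7.4), (-0.5, 0.4), (-0.2, 0.4), (0.2, 0.4), (0.8, 0.4), (1.8, 0.3), (51.0, -0.3), (111.0, -0.9), (111.2, -0.9), (112.0, -0.9), (112.2, -0.9), (120.8, 1.1), (123.2, 0.5), (128.0, -13.8), (128.2, -13.8)]
deck [[0.0, 79.4], [0.2, -78.7], [-169.8, -77.8], [-167.5, 79.2]]
```

From the top view, after correcting by the visible box edges, the dish front is at about 63–64 mm. That puts the dish centre at about 33–34 mm. The flap is shut and the arm is clear, so I'm handing in.

```bash
python3 -c "
from cell import bot
print(bot.close_job())"
```

```text
the job is handed in; nothing more can be done
None
```

I handed the job in with the dish apparently dropped flat in the tray, the flap hanging shut and the arm clear; no verdict came back. The dish's centre measures about 33–34 mm past the flap in the top view but as little as 31.5 mm in the wrist view, against the 32 mm limit. I inferred that it lies flat from the fingertips passing over it without resistance, and I viewed 11 pictures, one over the limit of 10.

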